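# Free a printing block from a clamp of unknown thread and put it away

### The job

The printing block is held on the sloped rest by a clamp with a red wing screw, and nobody remembers whether it is a left-hand or a right-hand thread: feel which way the screw gives and slacken it all the way, until the blue jaw has drawn right back, while the block still lies in place. Then take the block out and lay it flat, face up, in the tray compartment lined with green card, its brass end at the card's yellow end; set it down rather than drop it. Leave the screw slack and everything else where it is.

Things in the scene. Friction and masses are not known exactly. Their poses are not given: they have to be found in the camera images.
- rest: fixed wooden rest, left or right of the robot (tray on the other side), yaw up to 0.3 rad. Its 225 x 170 mm board slopes up at 22 degrees towards the rest's +x, away from the robot. Origin on the table; a point 140 mm above it (rest's z) lies on the board's surface. The block leans on a brass lip 5 mm high, 6 mm thick, along the low edge. A steel boss, 60 mm wide, 22 mm high, carries the screw
- screw (a joint): turn of the red wing screw, rad, counter-clockwise positive seen from above; starts within 0.1 of 0 = clamped. The thread's hand is hidden and varies: one way it turns freely (0.12 N m friction) to its end at 1.3 rad, the other way it meets a hard stop at about 0.2 rad. Stays where left. Either way the jaw draws back 28 mm x (1 - cos turn); slack = past 0.95 rad on the side that gives
- wing_mid (a point): centre of the red wing, a bar 56 long x 13 thick x 28 mm high. Axes turn with the screw: z = screw axis outwards, square to the board (22 degrees from vertical, leaning to the robot); y along the wing, level at turn 0; x across its thickness. 50 mm out from the board; lower edge 14 mm above the boss; 136 mm up the slope from the block's middle. Grasp along the axis, across the thickness
- jaw_nose (a point): midway between the tips of the blue jaw's two arms (14 mm wide, 86 mm apart, 32 mm high), which slide up the slope as the screw slackens. Clamped, their noses overlap the block's upper edge by 6 mm, 2 mm above its face. The block's middle 70 mm stays free between the arms; a crossbar 16 mm high lies 57 mm up the slope from the block's middle when clamped, more when slack
- block_mid (a point): centre of the loose printing block: wooden mount, grey metal face, 14 mm brass end at +y; 110 long (y) x 30 wide (x) x 24 mm thick (z); z points out of its face. It lies on the slope, tilted 22 degrees, long side level. 0.10 to 0.20 kg. Grasp across its 30 mm width at the middle, between the jaw's arms
- block_brass (a point): middle of the block's brass end face, 55 mm from its centre along its +y
- tray: fixed wooden tray, 148 (x) x 134 (y) x 12 mm high, origin at the centre of its underside, with three compartments side by side along x (pitch 48 mm), each 126 long (y) x 44 mm wide inside with 8 mm high walls 4 mm thick over a 4 mm floor. Brass edge at its +y end. Yaw up to 0.35 rad
- slot (a point): middle of the top of the thin green card (1 mm) that lines the block's compartment; any of the three may be the one. y along the compartment towards the card's yellow end, x across, z up. The block laid home has its centre 12 mm above this point
- strip_a_mid (a point): centre of a grey metal strip, 106 x 26 x 9 mm, loose in another compartment; leave it
- strip_b_mid (a point): centre of a wooden strip, 106 x 26 x 9 mm, loose in another compartment; leave it
- ink_knife: ink spatula, 190 mm, lying between rest and tray; leave it
- ink_can: ink can, 72 mm diameter, 75 mm high, origin under its centre; leave it
- jar: jar, 60 mm diameter, 90 mm high, origin under its centre; leave it
- brush_pot: white pot, 76 mm diameter, 95 mm high, origin under its centre; leave it
- mallet: hammer, 240 mm, lying at the right; leave it
- brayer: hand ink roller, about 150 mm, lying at the left; leave it
Not all that is in view belongs to the job. What is shaped like the part that bears block_mid but black is not meant. Leave any orange look-alike of the part that bears slot alone.

How it is judged:
On the way, in this order (a step that is already met when the one before it is completed fails the run):
1. the screw is slackened past 0.95 rad while the block still lies in place on the rest (moved less than 15 mm) ((value of joint screw above 0.95 rad or value of joint screw below -0.95 rad) and distance of block_mid from where it was at the start of the episode below 0.015 m), for 0.2 s.
2. the block, still held by the fingers, is lowered into the green compartment, brass end to the yellow end, to within 10 mm of lying on the card (x of block_mid in the frame of slot between -0.011 and 0.011 m and y of block_mid in the frame of slot between -0.012 and 0.012 m and z of block_mid in the frame of slot below 0.022 m and y of block_brass in the frame of slot above 0.03 m and contact force between the fingers and block above 0.5 N), for 0.1 s.
At the end, for the whole second after the job is handed in: the block lies at rest, flat (within 4 degrees) and face up on the green card, centred within 11 mm across and 12 mm along the compartment, its length along the compartment, brass end towards the yellow end; the screw is still slack (past 0.95 rad) (x of block_mid in the frame of slot between -0.011 and 0.011 m and y of block_mid in the frame of slot between -0.012 and 0.012 m and z of block_mid in the frame of slot between 0.009 and 0.015 m and y of block_brass in the frame of slot above 0.03 m and angle between block_mid's own z axis and vertical below 0.07 rad and angle between the y axis of block_mid and the y axis of slot, either way round below 0.2 rad and linear speed of block below 0.02 m/s and (value of joint screw above 0.95 rad or value of joint screw below -0.95 rad)); the robot touches nothing.
It fails at once if a bystander is moved by more than 20 mm (distance of any of strip_a_mid, strip_b_mid, ink_knife, ink_can, jar, brush_pot, mallet, brayer from where it was at the start of the episode above 0.02 m).
It also fails if it takes over 61 s, if anything falls off the work surface, if the arm or the gripper's body presses on something with over 40 N, if the wrist force passes 120 N, or if a joint passes its speed limit or range.

### The arm

A 6-joint arm with a two-finger parallel gripper is mounted at the origin on the work surface. World frame = base frame: x ahead of the robot, y to its left, z up, the work surface at z = 0. Lengths are in m, angles in rad, forces in N, time in s.
With the tool pointing down it reaches from about 0.3 to 0.775 m from the base axis. Payload 14.6 kg.
Tool frame: the origin (TCP) lies midway between the tips of the shut fingers; the grasp point (between the pads) lies 19 mm behind it; z points along the fingers, y is the direction in which the jaws open and shut (so a half turn about z gives the same grasp; the last joint's range is limited). The gripper opens to 85 mm and grips with 20 to 120 N. Pads are 22 mm wide; open, the fingers measure 114 mm over their backs; the gripper's body (76 mm by 85 mm) begins 54 mm behind the grasp point. The pads swing forward as they close: fully open they stand 13 mm farther back than shut.
Start: joints at [1.279, 0.3, 1.521, -0, 1.321, -0.067], TCP at [0.123, 0.536, 0.231] pointing down, gripper open.
Joint ranges: [-3.03, 3.03], [-0.79, 2.21], [0.23, 2.52], [-1.04, 4.18], [0, 3.07], [-2.55, 2.55]. Speed limits (rad/s): [2.22, 2.22, 2.57, 3.14, 3.14, 3.14].

### API

Orientations are given as a rotation vector (axis times angle).
In Python, from station import robot gives the robot as it stands.
- The arm moves only by the shell command python3 -m inch 'ROWS' [OPENING] [FORCE]. ROWS is JSON, a list of rows, each an object of numbers: "dx", "dy", "dz": the shift along the tool's x, y, z in m; "spin": the turn about the tool's z in degrees. In form: [{"dx": .., "dy": .., "dz": .., "spin": ..}, ...]. A call has 1 to 12 rows; each row shifts and turns the commanded pose from where the row before left it, along the tool's axes as they then stand; what a row does not reach is not made up. A row lasts 1/12 s, in which the tool goes at most 41.7 mm and 7.16 degrees, less where a joint would pass 70% of its speed; a pose out of reach is approached as far as the arm can. A call with a gripper value outside its range is refused whole. OPENING is the finger opening in m, from 0 to 0.0854, set as the call begins (- or left out, the last holds). The fingers move at their own pace and stop on an object; FORCE is the grip in N (left out, the last holds). Time passes only in rows, so rows that do not move let the fingers close. It gives the time, the measured TCP pose, the force and the opening at its end, in the units of the state.
- robot.observe(): the state, without advancing time (a new reading comes with each control period).
- robot.capture(name): name is "scene" or "top"; returns the picture (480x640x3 uint8, red, green, blue); there is no depth.
- robot.camera_params(name): a dict with "intrinsics" (3x3 intrinsics, pixels), "rvec" (rotation vector, rad) and "tvec" (3), from world to camera coordinates, as OpenCV has them. Camera axes: x right, y down, z forward; pixel columns grow to the right and rows downward; lengths in m; the calibration is good to about 2 mm. A picture is of the moment at which its call begins. camera_params takes no time and is no camera call.
- robot.finish_job(): hands the job in, once; it reports no verdict.
Trained networks look in the newest picture that a camera, given by its name, has taken for a name from the list of things; names that differ only in an ending like _2 or _b are one class to them, and where a whole thing is asked for, a point or a joint stands for the part that bears it (a point fixed in the world has none). Each returns a list of dicts, best first, with "confidence" (0 to 1); they miss things now and then, are a little off and sometimes report something else, mostly with a low value. They report only what shows in the picture. A call takes as long as a camera call. They do not tell look-alikes from the thing itself.
- robot.regions_of(thing, camera): "mask" (480x640 bool, what is visible of it) and "location" ([column, row] in pixels, amid what is visible of it).
The state is a dict: "time": time; "joint_positions": joint angles; "qd": joint speeds; "joint_torque": joint torques, N m; "position": TCP position; "eef_rot": TCP orientation; "wrist_force": force on the tool from outside, world axes, zero at the start; "torque": the same for the moment, N m; "width": finger opening in m.
Only numpy, scipy, OpenCV 4.12 (cv2) and the standard library are available. Lean on these libraries where they do the work, as an engineer would, in place of code of your own. Each camera call takes 0.05 s, during which the arm holds its last target.

## Working session

There is one attempt and no reset: what is moved stays moved. The work goes in short steps, Python scripts to look and compute and a shell command to move; the robot and the scene stay as the last step left them, time stands still between calls to the robot, and variables do not carry over. Pictures are saved under pics/ and viewed, and the job is handed in when it is done.

```bash
ls; mkdir -p pics; python3 - <<'E'
from station import robot
import cv2
for n in ("scene","top"):
    im=robot.capture(n); cv2.imwrite(f"pics/{n}0.png",im[:,:,::-1]); print(n,robot.camera_params(n))
print(robot.observe())
E
```

```text
pics
scene {'intrinsics': array([[599.74391216,   0.        , 314.84833966],
       [  0.        , 599.74391216, 234.8002278 ],
       [  0.        ,   0.        ,   1.        ]]), 'rvec': array([ 2.10454533,  0.55857367, -0.29215755]), 'tvec': array([-0.51559695, -0.03056861,  1.83928326])}
top {'intrinsics': array([[448.07435579,   0.        , 320.95169622],
       [  0.        , 448.07435579, 236.73077427],
       [  0.        ,   0.        ,   1.        ]]), 'rvec': array([ 2.21049581, -2.18335497,  0.1228923 ]), 'tvec': array([-0.01943183,  0.5967044 ,  1.09502104])}
{'time': 0.1, 'joint_positions': array([ 1.27937546e+00,  3.00392669e-01,  1.52150762e+00, -7.47586184e-06,
        1.32072333e+00, -6.65497950e-02]), 'qd': array([ 9.76860929e-04, -2.49590225e-04, -2.60463133e-03,  7.24180362e-04,
        2.91959904e-04, -6.43287200e-05]), 'joint_torque': array([-4.49550362e-04, -5.44373167e+01, -3.62375629e+01, -1.12550890e-04,
        3.00947977e-03,  7.78636377e-06]), 'position': array([0.12255633, 0.53595528, 0.23079542]), 'eef_rot': array([-3.52460151e-01, -3.12158057e+00,  1.59549688e-03]), 'wrist_force': array([ 0.46223906, -0.73990266, -0.20167351]), 'torque': array([ 0.00633473, -0.00996877, -0.0072873 ]), 'width': 0.08553820473473456}
```

View pics/scene0.png

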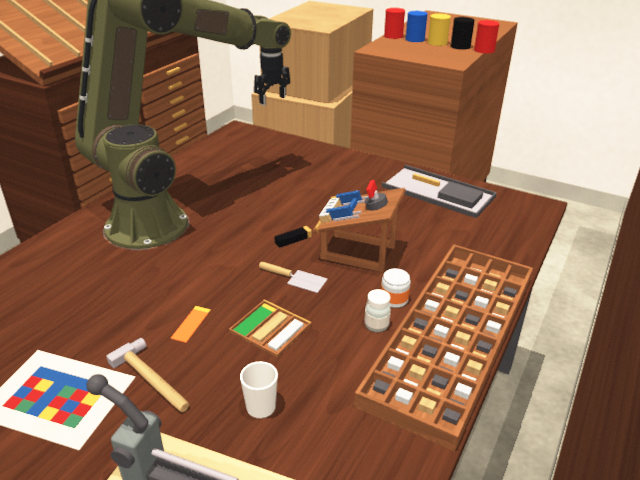

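View pics/top0.png

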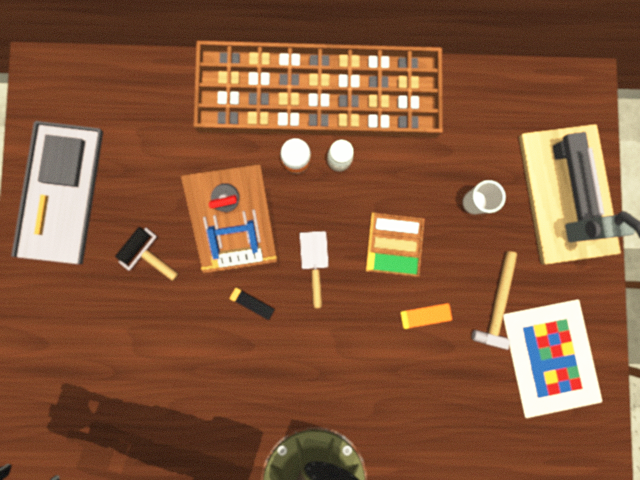

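The top view shows the rest at (228,218), with the red wing at (223,202), the jaw at (232,230) and the block at (239,258). The tray is at (395,243); its green compartment is at (394,263) with the yellow end on the left. Look-alikes are the black block at (251,303) and the orange card at (426,316). Next, close crops.

```bash
python3 - <<'E'
import cv2,numpy as np
t=cv2.imread("pics/top0.png"); s=cv2.imread("pics/scene0.png")
a=cv2.resize(t[155:285,170:290],None,fx=4.6,fy=4.6,interpolation=cv2.INTER_CUBIC)
cv2.imwrite("pics/c_rest_top.png",a)
b=cv2.resize(t[205:285,355:435],None,fx=5,fy=5,interpolation=cv2.INTER_CUBIC)
c=cv2.resize(s[170:270,305:415],None,fx=400/100,fy=4,interpolation=cv2.INTER_CUBIC)
c=c[:400,:400*2]
cv2.imwrite("pics/c_mix.png",np.hstack([b,c])[:, :800])
E
```

```text
(no output)
```

View pics/c_rest_top.png

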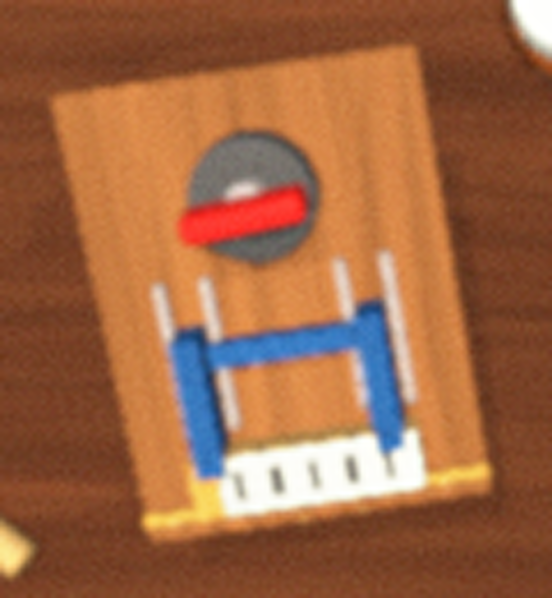

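View pics/c_mix.png

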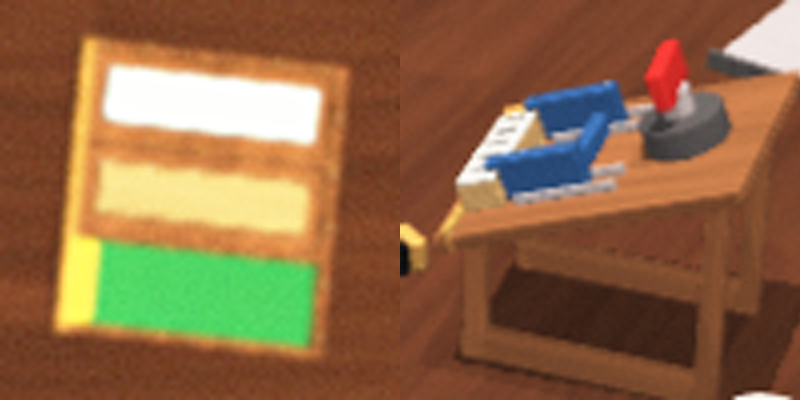

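The close crops confirm the choices. The block on the rest has its brass end on the left (crop (205,490), towards world +y). The green compartment is the one nearest the robot, with its yellow end at +y. Now I'll fit the poses with a projected model.

```bash
cat > h.py <<'E'
import numpy as np, cv2
from scipy.spatial.transform import Rotation as R
from scipy.optimize import least_squares
from station import robot
P={n:robot.camera_params(n) for n in("scene","top")}
def proj(n,X):
    p=P[n]; return cv2.projectPoints(np.asarray(X,float).reshape(-1,1,3),p["rvec"],p["tvec"],p["intrinsics"],None)[0].reshape(-1,2)
def box(l,w,h): # sizes x,y,z
    return np.array([[a*l/2,b*w/2,c*h/2] for a in(-1,1) for b in(-1,1) for c in(-1,1)])
def stats(poly): # centroid of convex hull + covariance by moments
    hull=cv2.convexHull(poly.astype(np.float32)); m=cv2.moments(hull)
    return np.array([m["m10"]/m["m00"],m["m01"]/m["m00"]]),np.array([[m["mu20"],m["mu11"]],[m["mu11"],m["mu02"]]])/m["m00"],m["m00"]
def mstats(mask):
    m=cv2.moments(mask.astype(np.uint8),True)
    return np.array([m["m10"]/m["m00"],m["m01"]/m["m00"]]),np.array([[m["mu20"],m["mu11"]],[m["mu11"],m["mu02"]]])/m["m00"],m["m00"]
S=np.radians(22)
def slopeR(yaw): # columns: x up slope, y level, z out of board
    return R.from_euler("z",yaw).as_matrix()@R.from_euler("y",-S).as_matrix()
def ray_z(n,px,z):
    p=P[n]; Rm=cv2.Rodrigues(p["rvec"])[0]; c=-Rm.T@p["tvec"]
    d=Rm.T@np.linalg.inv(p["intrinsics"])@np.array([px[0],px[1],1.])
    return c+d*(z-c[2])/d[2]
def hsv(im): return cv2.cvtColor(im,cv2.COLOR_RGB2HSV)
def inwin(m,w):
    o=np.zeros_like(m); o[w[1]:w[3],w[0]:w[2]]=m[w[1]:w[3],w[0]:w[2]]; return o
E
python3 - <<'E'
from h import *
W={"top":(170,155,290,285),"scene":(305,165,415,275)}
T={"top":(355,200,435,285),"scene":(222,295,318,355)}
im={n:cv2.imread(f"pics/{n}0.png")[:,:,::-1].copy() for n in P}
red={};blue={};grn={}
for n in P:
    h=hsv(im[n]);H,Sa,V=h[...,0],h[...,1],h[...,2]
    red[n]=inwin(((H<5)|(H>175))&(Sa>190)&(V>120),W[n])
    blue[n]=inwin((H>100)&(H<125)&(Sa>120),W[n]); grn[n]=inwin((H>50)&(H<75)&(Sa>120),T[n])
    for k,m in(("red",red),("blue",blue),("green",grn)): print(n,k,*[np.round(v,2).tolist() for v in mstats(m[n])])
# board corners fit
def px(c,o,f): return (np.array(c)+.5)/f-.5+np.array(o)
bt=[px(c,(170,155),4.6) for c in((52,98),(415,47))]
for z in(.182,.14): print(z,[ray_z("top",b,z).round(3).tolist() for b in bt])
print([ray_z("top",px(c,(170,155),4.6),.1).round(3).tolist() for c in((147,520),(488,475))])
# wing fit: free 3D + yaw+turn
def f(q):
    r=[]
    Rm=slopeR(q[3])@R.from_euler("z",q[4]).as_matrix()
    B=box(.013,.056,.028)@Rm.T+q[:3]
    for n in P:
        a,b=stats(proj(n,B)),mstats(red[n]); r+=list(a[0]-b[0]); r+=list((a[1]-b[1])[np.triu_indices(2)]/6)
    return np.r_[r, q[3:]*0+ (q[3]-.13)*0]
q=least_squares(f,[.6,.2,.2,.13,0]).x
print("wing",q.round(4),np.round(f(q),2))
E
```

```text
scene red [371.06, 187.97] [[6.04, -2.43], [-2.43, 18.49]] 125.0
scene blue [345.3, 204.3] [[60.53, -34.85], [-34.85, 60.01]] 461.0
scene green [252.38, 320.53] [[73.17, -47.05], [-47.05, 48.6]] 440.0
top red [222.48, 201.72] [[58.13, -12.58], [-12.58, 7.02]] 189.0
top blue [231.05, 236.15] [[296.73, -32.69], [-32.69, 75.86]] 520.0
top green [395.53, 263.25] [[148.81, 14.82], [14.82, 22.38]] 670.0
0.182 [[0.711, 0.295, 0.182], [0.738, 0.127, 0.182]]
0.14 [[0.72, 0.307, 0.14], [0.748, 0.131, 0.14]]
[[0.516, 0.264, 0.1], [0.54, 0.094, 0.1]]
wing [0.651  0.1993 0.2137 0.13   0.    ] [-0.1   0.79  0.62 -0.38  0.57 -0.45  0.42  1.78  0.79  0.09  0.    0.  ]
```

```bash
python3 - <<'E'
import cv2,numpy as np
t=cv2.imread("pics/top0.png"); s=cv2.imread("pics/scene0.png")
a=cv2.resize(t[220:280,198:278],None,fx=10,fy=10,interpolation=cv2.INTER_CUBIC); cv2.imwrite("pics/z_top.png",a)
a=cv2.resize(s[175:235,310:390],None,fx=10,fy=10,interpolation=cv2.INTER_CUBIC); cv2.imwrite("pics/z_scene.png",a)
E
```

```text
(no output)
```

View pics/z_top.png

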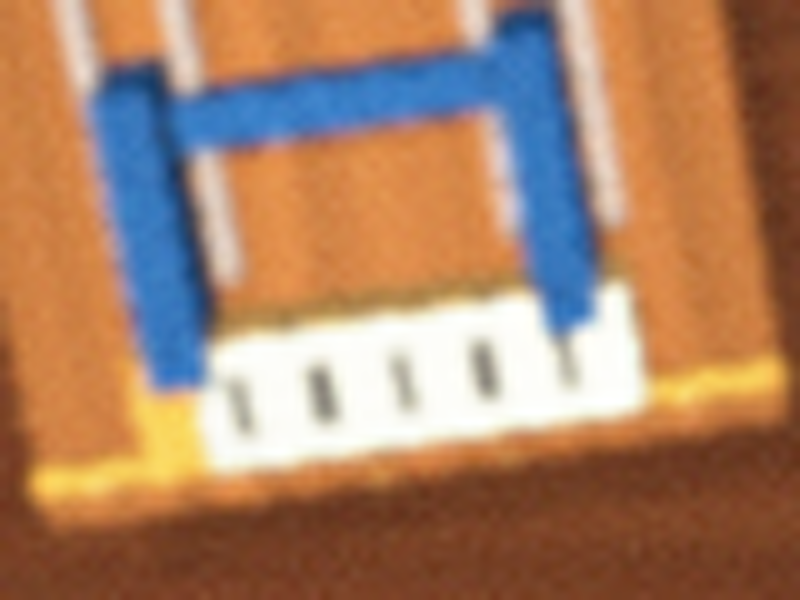

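View pics/z_scene.png

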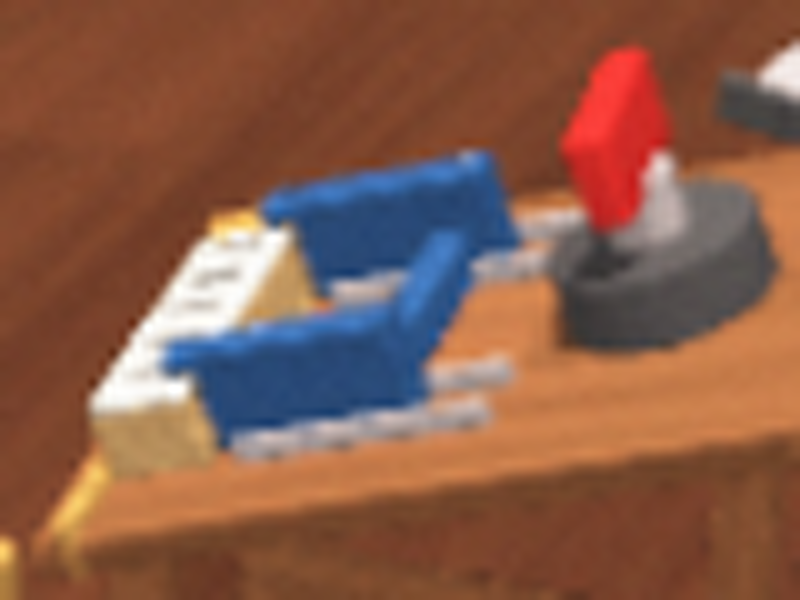

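```bash
cat > fit1.py <<'E'
from h import *
im={n:cv2.imread(f"pics/{n}0.png")[:,:,::-1].copy() for n in P}
W={"top":(170,155,290,285),"scene":(305,165,415,275)}
red={}
for n in P:
    h=hsv(im[n]);H,Sa,V=h[...,0],h[...,1],h[...,2]
    red[n]=inwin(((H<5)|(H>175))&(Sa>190)&(V>120),W[n])
zt=lambda a,b:(np.array([a,b])+.5)/10-.5+[198,220]
zs=lambda a,b:(np.array([a,b])+.5)/10-.5+[310,175]
c46=lambda a,b:(np.array([a,b])+.5)/4.6-.5+[170,155]
# block corners local
L=[("top",(-15,-55,12),zt(648,408)),("top",(15,-55,12),zt(632,285)),("top",(-15,55,12),zt(148,478)),("top",(-15,41,12),zt(208,472)),
("scene",(-15,-55,12),zs(93,405)),("scene",(-15,55,12),zs(210,215)),("scene",(15,-55,-12),zs(215,465)),("scene",(-15,-55,-12),zs(107,475))]
BC=[("top",(112.5,85,0),c46(52,98)),("top",(112.5,-85,0),c46(415,47)),("scene",(112.5,-85,0),np.array([404,188.7]))]
def parts(q):
    x,y,yaw,ub,vb,turn,vw,off=q
    M=slopeR(yaw); O=np.array([x,y,.14])
    blk=O+M@[ub,vb,.012]; wing=O+M@[ub+.136,vw,.05]
    return M,O,blk,wing
def f(q,full=False):
    M,O,blk,wing=parts(q); r=[]
    for n,l,p in L: r+=list(proj(n,blk+M@(np.array(l)/1e3))[0]-p)
    for n,l,p in BC: r+=list(.5*(proj(n,O+M@(np.array(l)/1e3+[q[7],0,0]))[0]-p))
    B=box(.013,.056,.028)@(M@R.from_euler("z",q[5]).as_matrix()).T+wing
    for n in P:
        a,b=stats(proj(n,B)),mstats(red[n]); r+=list(a[0]-b[0]); 
        r+=list((a[1]-b[1])[np.triu_indices(2)]/8)
    r.append((q[7])/.003)
    return np.array(r)
q=least_squares(f,[.63,.19,.155,-.09,0,0,0,0],loss="soft_l1",x_scale=.01).x
if __name__=="__main__":
    M,O,blk,wing=parts(q); print("q",q.round(4)); print(f(q).round(1).tolist()); print("blk",blk.round(4),"wing",wing.round(4))
    print("z axis",M[:,2].round(3))
E
python3 fit1.py
```

```text
q [ 0.6196  0.1993  0.1517 -0.0802 -0.0057  0.1682 -0.0046  0.0016]
[-0.9, 0.5, -1.5, 0.3, 0.1, 0.3, 0.3, 0.1, -0.5, 2.4, 1.2, 2.4, -0.1, 2.4, 1.1, 2.9, -1.1, -0.1, -1.0, 0.2, -7.2, 15.1, 0.5, 3.0, -0.1, 0.3, 0.5, -0.0, 0.0, 0.6, -0.7, 0.6, 0.5]
blk [0.5425 0.1817 0.1211] wing [0.6529 0.1998 0.2073]
z axis [-0.37  -0.057  0.927]
```

```bash
sed -i 's/("scene",(112.5,-85,0),np.array(\[404,188.7\]))/("scene",(112.5,85,0),np.array([404,188.7])),("scene",(112.5,-85,0),np.array([390,218.5]))/' fit1.py; python3 fit1.py; python3 - <<'E'
from fit1 import *
c=-cv2.Rodrigues(P["scene"]["rvec"])[0].T@P["scene"]["tvec"];print(c)
c=-cv2.Rodrigues(P["top"]["rvec"])[0].T@P["top"]["tvec"];print(c)
M,O,blk,wing=parts(q)
print(O, blk)
for n,z in(("top",10),("scene",10)):
    o,w=((198,155),(80,110)) if n=="top" else ((310,165),(100,70))
    s=7 if n=="scene" else 5.4
    I=cv2.resize(im[n][o[1]:o[1]+w[1],o[0]:o[0]+w[0],::-1],None,fx=s,fy=s,interpolation=cv2.INTER_CUBIC)
    def dr(B,col):
        p=proj(n,B); 
        for i in range(8):
            for j in range(i):
                if bin(i^j).count("1")==1: cv2.line(I,*[tuple(int(v) for v in ((p[k]-o+.5)*s)) for k in(i,j)],col,1)
    dr(box(.03,.11,.024)@M.T+blk,(0,0,255)); dr(box(.225,.17,.0)@M.T+O,(0,255,0))
    dr(box(.013,.056,.028)@(M@R.from_euler("z",q[5]).as_matrix()).T+wing,(255,255,0))
    cv2.imwrite(f"pics/ov_{n}.png",I)
E
```

```text
q [ 0.6214  0.1921  0.1604 -0.0813  0.0026 -0.1718  0.0037  0.0007]
[-1.0, 0.4, -1.6, 0.3, 0.1, 0.7, 0.4, 0.4, -0.5, 2.5, 1.0, 2.4, -0.0, 2.5, 1.1, 3.0, 0.4, -0.1, 0.4, -0.1, 0.3, 0.4, -0.4, 1.0, 0.5, 2.9, 1.0, -0.6, 0.4, -0.6, 0.3, 1.2, 1.7, -0.0, 0.2]
blk [0.5421 0.1819 0.1207] wing [0.6524 0.2008 0.2068]
z axis [-0.37  -0.06   0.927]
[ 1.20734064 -1.08912464  1.00293252]
[0.50877006 0.02442965 1.13844677]
[0.62142249 0.19211691 0.14      ] [0.54210746 0.18194969 0.1206523 ]
```

View pics/ov_scene.png

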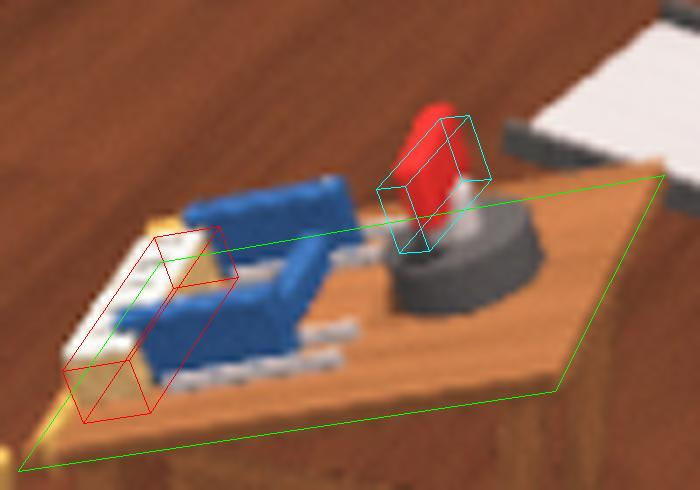

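View pics/ov_top.png

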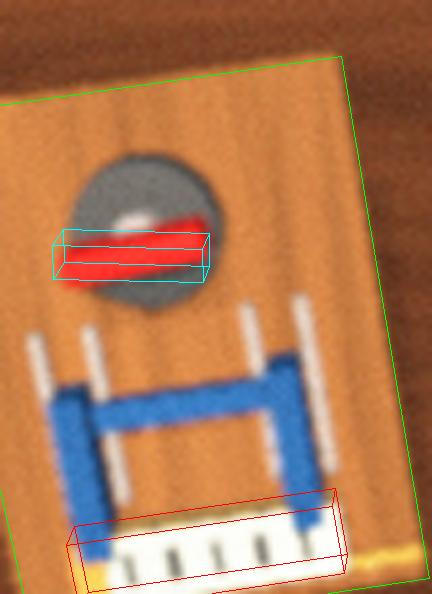

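```bash
sed -i 's#r.append((q\[7\])/.003)#r.append(q[7]/.03);r.append(q[5]/.03)#; s#triu_indices(2)\]/8#triu_indices(2)]/20#' fit1.py; cat > ov.py <<'E'
from fit1 import *
M,O,blk,wing=parts(q)
for n,z in(("top",10),("scene",10)):
    o,w=((178,155),(100,115)) if n=="top" else ((310,165),(100,70))
    s=7 if n=="scene" else 5.2
    I=cv2.resize(im[n][o[1]:o[1]+w[1],o[0]:o[0]+w[0],::-1],None,fx=s,fy=s,interpolation=cv2.INTER_CUBIC)
    def dr(B,col):
        p=proj(n,B); 
        for i in range(8):
            for j in range(i):
                if bin(i^j).count("1")==1: cv2.line(I,*[tuple(int(v) for v in ((p[k]-o+.5)*s)) for k in(i,j)],col,1)
    dr(box(.03,.11,.024)@M.T+blk,(0,0,255)); dr((box(.225,.17,.0)+[q[7],0,0])@M.T+O,(0,255,0))
    dr(box(.013,.056,.028)@(M@R.from_euler("z",q[5]).as_matrix()).T+wing,(255,255,0))
    cv2.imwrite(f"pics/ov_{n}.png",I)
E
python3 fit1.py; python3 ov.py
```

```text
q [ 0.623   0.1987  0.1534 -0.0838 -0.0045 -0.0043 -0.0034 -0.0029]
[-0.9, 0.5, -1.4, 0.3, 0.2, 0.4, 0.5, 0.1, -0.5, 2.8, 1.2, 2.8, -0.1, 2.8, 1.1, 3.3, -0.8, 0.2, -0.8, 0.5, 0.5, 0.1, -0.4, 0.6, 0.5, 3.4, 0.2, -0.1, 0.2, -0.0, 0.1, 0.5, 0.2, 0.0, -0.1, -0.1]
blk [0.5425 0.1817 0.1197] wing [0.6528 0.1999 0.2059]
z axis [-0.37  -0.057  0.927]
```

View pics/ov_scene.png

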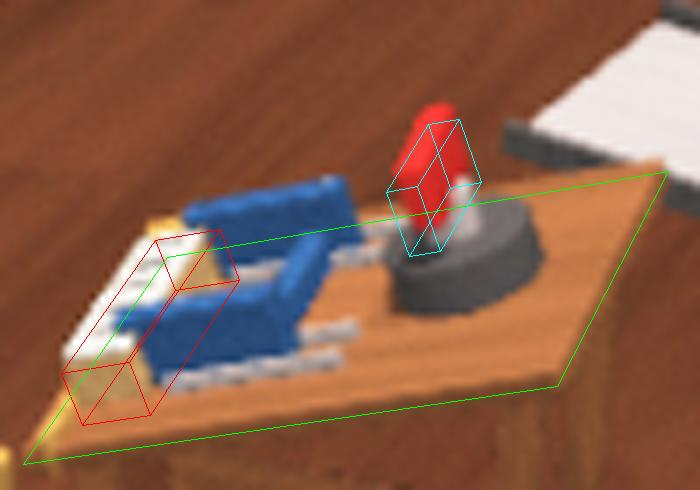

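View pics/ov_top.png

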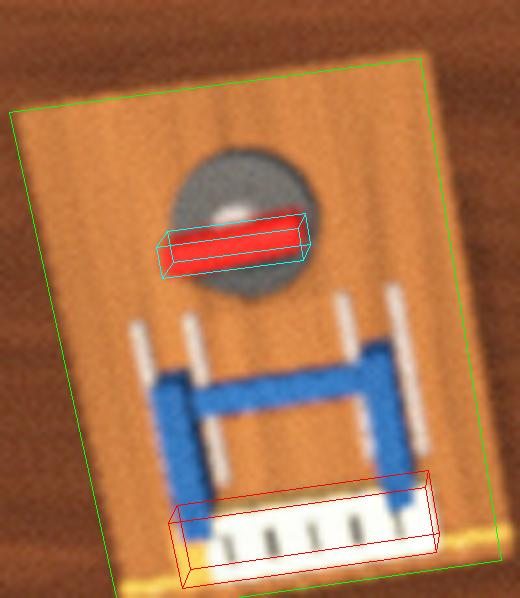

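```bash
sed -i 's#O=np.array(\[x,y,.14\])#O=np.array([x,y,.14+q[8]])#; s#x,y,yaw,ub,vb,turn,vw,off=q#x,y,yaw,ub,vb,turn,vw,off=q[:8]#; s#-.09,0,0,0,0\]#-.09,0,0,0,0,0]#; s#r.append(q\[7\]/.03)#r.append(q[7]/.002)#;' fit1.py
python3 fit1.py; python3 ov.py
```

```text
q [ 6.231e-01  1.922e-01  1.600e-01 -8.350e-02  3.000e-04  0.000e+00
  1.200e-03 -1.300e-03  1.010e-02]
[-0.3, 0.3, -0.9, 0.0, 0.4, 0.6, 0.7, 0.3, -0.9, 0.1, 0.7, 0.0, -0.4, 0.0, 0.8, 0.6, -0.1, -0.6, 0.3, -0.6, 0.4, -1.1, -0.4, -0.6, 0.3, 0.3, 0.1, -0.1, 0.2, -0.1, -0.5, 0.5, 0.1, 0.0, -0.7, 0.0]
blk [0.5422 0.1795 0.13  ] wing [0.6525 0.1981 0.2161]
z axis [-0.37  -0.06   0.927]
```

View pics/ov_scene.png

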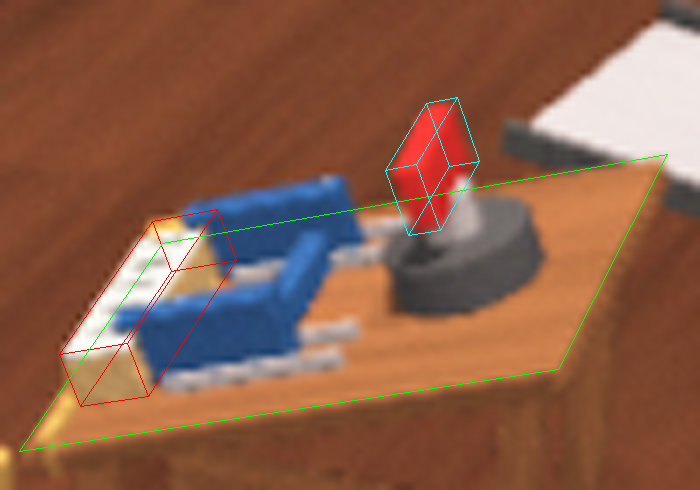

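View pics/ov_top.png

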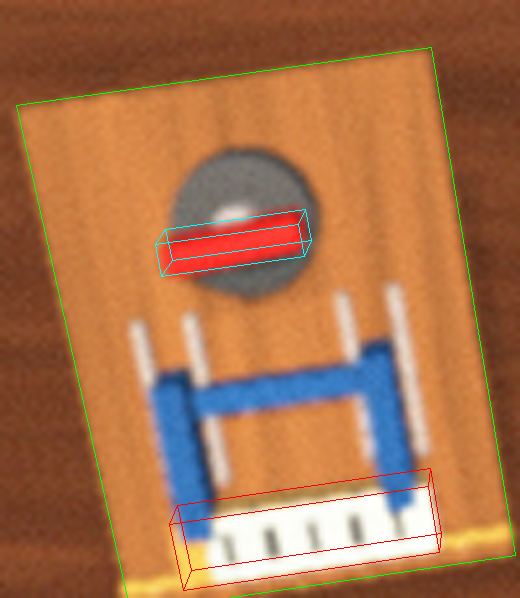

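```bash
sed -i 's#.14+q\[8\]#.14+0*q[8]#; s#r.append(q\[7\]/.002)#r.append(q[7]/.06);r.append(q[8])#; s#x_scale=.01#x_scale=.01,diff_step=1e-3#; s#,-.09,0,0,0,0,0\]#,-.09,.001,.01,.001,.02,.01]#' fit1.py
python3 fit1.py; python3 - <<'E'
from h import *
im={n:cv2.imread(f"pics/{n}0.png")[:,:,::-1].copy() for n in P}
T={"top":(355,200,435,285),"scene":(222,295,318,355)}
g={}
for n in P:
    h=hsv(im[n]);H,Sa,V=h[...,0],h[...,1],h[...,2]
    g[n]=inwin((H>50)&(H<75)&(Sa>120),T[n])
A=[]
for n in("top","scene"):
    c=mstats(g[n])[0]; a,b=ray_z(n,c,0),ray_z(n,c,.005); print(n,a.round(4),b.round(4)); 
    hull=cv2.minAreaRect(np.argwhere(g[n])[:,::-1].astype(np.float32)); print(hull,[ray_z(n,p,.005).round(4).tolist() for p in cv2.boxPoints(hull)])
E
```

```text
q [ 5.980e-01  1.880e-01  1.608e-01 -5.590e-02  4.000e-04  9.000e-04
  1.200e-03  2.420e-02  0.000e+00]
[-0.3, 0.2, -0.9, -0.1, 0.4, 0.6, 0.7, 0.3, -0.8, 0.0, 0.7, -0.0, -0.3, -0.0, 0.8, 0.5, -0.0, -0.1, 0.4, -0.1, 0.1, -1.0, -0.7, -0.6, 0.3, 0.3, 0.1, -0.1, 0.2, -0.1, -0.5, 0.5, 0.1, 0.1, 0.4, 0.0, 0.0]
blk [0.5424 0.1794 0.1302] wing [0.6526 0.1981 0.2164]
z axis [-0.37  -0.06   0.927]
top [ 0.5335 -0.204   0.    ] [ 0.5334 -0.203   0.005 ]
((395.5304870605469, 263.2256164550781), (42.6265754699707, 15.791709899902344), 6.340190887451172) [[0.5189, -0.1468, 0.005], [0.5587, -0.1511, 0.005], [0.5481, -0.2596, 0.005], [0.5082, -0.2549, 0.005]]
scene [ 0.5276 -0.1972  0.    ] [ 0.531  -0.2017  0.005 ]
((252.4175262451172, 320.4048156738281), (12.342921257019043, 39.09431457519531), 49.08561706542969) [[0.508, -0.2479, 0.005], [0.5171, -0.1332, 0.005], [0.5545, -0.153, 0.005], [0.5436, -0.2646, 0.005]]
```

```bash
python3 - <<'E'
from h import *
pts=[(np.array(c)+.5)/5-.5+[355,205] for c in((85,38),(350,68),(322,355),(55,328))]
loc=np.array([(74,67,12),(74,-67,12),(-74,-67,12),(-74,67,12)])/1e3
W=np.array([ray_z("top",p,.012) for p in pts]); print(W.round(4), [np.linalg.norm(W[i]-W[i-1]).round(4) for i in range(4)])
def f(q):
    M=R.from_euler("z",q[2]).as_matrix(); X=loc@M.T+[q[0],q[1],0]
    return (proj("top",X)-pts).ravel()
q=least_squares(f,[.58,-.2,-.1]).x; print(q.round(4),f(q).round(1))
M=R.from_euler("z",q[2]).as_matrix()
print("slot",(np.array([q[0],q[1],.005])+M@[-.048,0,0]).round(4))
t=cv2.imread("pics/top0.png"); s=cv2.imread("pics/scene0.png")
for n,I,o,w,sc in(("top",t,(355,200),(80,85),6),("scene",s,(222,290),(100,70),6)):
    I=cv2.resize(I[o[1]:o[1]+w[1],o[0]:o[0]+w[0]],None,fx=sc,fy=sc,interpolation=cv2.INTER_CUBIC)
    for c,l,z in(((0,0),(148,134),12),((-48,0),(44,126),5)):
        X=np.array([(c[0]+a*l[0]/2,c[1]+b*l[1]/2,z) for a,b in((1,1),(1,-1),(-1,-1),(-1,1))])/1e3
        p=(proj(n,X@M.T+[q[0],q[1],0])-o+.5)*sc
        cv2.polylines(I,[p.astype(int)],True,(255,0,0),1)
    cv2.imwrite(f"pics/tr_{n}.png",I)
E
```

```text
[[ 0.6622 -0.1407  0.012 ]
 [ 0.6489 -0.2765  0.012 ]
 [ 0.5028 -0.2612  0.012 ]
 [ 0.5149 -0.1258  0.012 ]] [np.float64(0.1481), np.float64(0.1365), np.float64(0.1469), np.float64(0.1359)]
[ 0.5822 -0.201  -0.0984] [ 0.4 -0.1 -0.6 -0.2 -0.3  0.3  0.5 -0.1]
slot [ 0.5344 -0.1963  0.005 ]
```

View pics/tr_top.png

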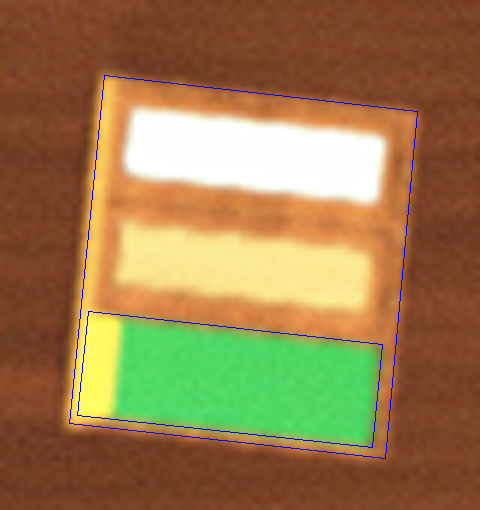

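View pics/tr_scene.png

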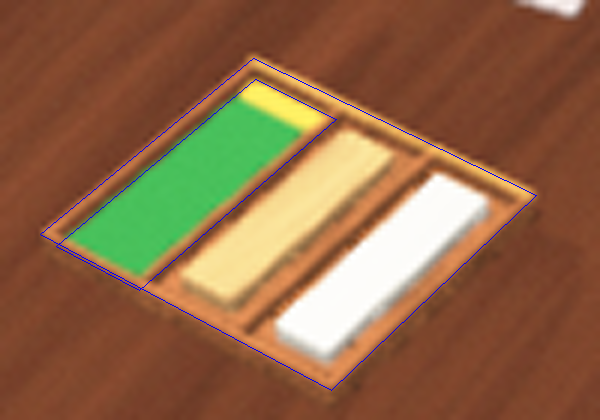

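Both fits are consistent. The slot is at about (0.534, -0.197, 0.005) with yaw -0.098. The block is at about (0.542, 0.179, 0.130) and the wing at (0.653, 0.198, 0.216), with the rest's yaw at 0.161. The moves can't tilt the tool, so I'll work with it vertical and go above the wing first.

```bash
python3 -m inch '[{"dx":-0.037,"dy":-0.0132,"dz":-0.008},{"dx":-0.037,"dy":-0.0132,"dz":-0.008},{"dx":-0.037,"dy":-0.0132,"dz":-0.008},{"dx":-0.037,"dy":-0.0132,"dz":-0.008},{"dx":-0.037,"dy":-0.0132,"dz":-0.008},{"dx":-0.037,"dy":-0.0132,"dz":-0.008},{"dx":-0.037,"dy":-0.0132,"dz":-0.008},{"dx":-0.037,"dy":-0.0132,"dz":-0.008},{"dx":-0.037,"dy":-0.0132,"dz":-0.005},{"dx":-0.037,"dy":-0.0132},{"dx":-0.037,"dy":-0.0132},{"dx":-0.037,"dy":-0.0132}]' 0.045 30
```

```text
schema error: expected keys dx, dy, dz, spin
```

```bash
python3 -m inch '[{"dx":-0.037,"dy":-0.0132},{"dx":-0.037,"dy":-0.0132},{"spin":6.8},{"spin":6.8},{"spin":6.8},{"spin":6.8},{"spin":6.8},{"spin":6.8},{"spin":6.8},{"spin":6.8},{"spin":6.8},{"spin":6.7}]'
cat > st.py <<'E'
from h import *
import sys
def st():
    o=robot.observe(); M=R.from_rotvec(o["eef_rot"]).as_matrix()
    print("t",round(o["time"],2),"p",o["position"].round(4),"yang",round(float(np.arctan2(M[1,1],M[0,1])),4),"zax",M[:,2].round(3),"F",o["wrist_force"].round(1),"T",o["torque"].round(3),"w",round(o["width"],4),"q6",o["joint_positions"][5].round(3))
    return o,M
if __name__=="__main__":
    o,M=st()
    if len(sys.argv)>3:
        d=np.array([float(v) for v in sys.argv[1:4]])-o["position"]; print("tool delta",(M.T@d).round(4))
        if len(sys.argv)>4:
            a=float(sys.argv[4])-np.arctan2(M[1,1],M[0,1]); print("spin deg",round(-np.degrees((a+np.pi)%(2*np.pi)-np.pi),2))
E
python3 st.py .6526 .1981 .29 .161
```

```text
t 0.1 p [0.1226 0.536  0.2308] yang 1.3459 zax [-0.    -0.001 -1.   ] F [ 0.5 -0.7 -0.2] T [ 0.006 -0.01  -0.007] w 0.0855 q6 -0.067
tool delta [-0.592  -0.2112 -0.059 ]
spin deg 67.89schema error: expected keys dx, dy, dz, spin
```

All four keys are required in every row.

```bash
python3 -m inch '[{"dx":-0.037,"dy":-0.0132,"dz":-0.008,"spin":0},{"dx":-0.037,"dy":-0.0132,"dz":-0.008,"spin":0},{"dx":-0.037,"dy":-0.0132,"dz":-0.008,"spin":0},{"dx":-0.037,"dy":-0.0132,"dz":-0.008,"spin":0},{"dx":-0.037,"dy":-0.0132,"dz":-0.008,"spin":0},{"dx":-0.037,"dy":-0.0132,"dz":-0.008,"spin":0},{"dx":-0.037,"dy":-0.0132,"dz":-0.008,"spin":0},{"dx":-0.037,"dy":-0.0132,"dz":-0.008,"spin":0},{"dx":-0.037,"dy":-0.0132,"dz":-0.005,"spin":0},{"dx":-0.037,"dy":-0.0132,"dz":0,"spin":0},{"dx":-0.037,"dy":-0.0132,"dz":0,"spin":0},{"dx":-0.037,"dy":-0.0132,"dz":0,"spin":0}]' 0.045 30; python3 st.py .6526 .1981 .29 .161
```

```text
time: 1.1
position: [0.5215, 0.2813, 0.3001]
eef_rot: [-0.353, -3.121, 0.0]
wrist_force: [0.2, 0.7, -0.4]
width: 0.0449
t 1.1 p [0.5215 0.2813 0.3001] yang 1.3459 zax [-0. -0. -1.] F [ 0.2  0.7 -0.4] T [ 0.014  0.038 -0.025] w 0.0449 q6 -0.913
tool delta [-0.1463 -0.0519  0.0101]
spin deg 67.89
```

```bash
python3 -m inch '[{"dx":-0.037,"dy":-0.013,"dz":0,"spin":0},{"dx":-0.037,"dy":-0.013,"dz":0,"spin":0},{"dx":-0.037,"dy":-0.013,"dz":0,"spin":0},{"dx":-0.0353,"dy":-0.013,"dz":0,"spin":0},{"dx":0,"dy":0,"dz":0,"spin":7},{"dx":0,"dy":0,"dz":0,"spin":7},{"dx":0,"dy":0,"dz":0,"spin":7},{"dx":0,"dy":0,"dz":0,"spin":7},{"dx":0,"dy":0,"dz":0,"spin":7},{"dx":0,"dy":0,"dz":0,"spin":7},{"dx":0,"dy":0,"dz":0,"spin":7},{"dx":0,"dy":0,"dz":0,"spin":7}]' ; python3 st.py .6526 .1981 .29 .161
```

```text
time: 2.1
position: [0.6511, 0.1994, 0.2997]
eef_rot: [-1.784, -2.585, 0.001]
wrist_force: [-0.3, -0.1, 0.3]
width: 0.0449
t 2.1 p [0.6511 0.1994 0.2997] yang 0.3626 zax [-0.001 -0.    -1.   ] F [-0.3 -0.1  0.3] T [ 0.016 -0.002 -0.02 ] w 0.0449 q6 -0.119
tool delta [-0.0018  0.001   0.0097]
spin deg 11.55
```

```bash
python3 -m inch '[{"dx":0,"dy":0,"dz":0.01,"spin":6},{"dx":0,"dy":0,"dz":0.01,"spin":5.9},{"dx":0,"dy":0,"dz":0,"spin":0}]' ; python3 st.py .6526 .1981 .29 .161; python3 - <<'E'
from h import *
for n,o,w in(("top",(150,140),(150,140)),("scene",(300,110),(130,130))):
    im=robot.capture(n)[...,::-1]; cv2.imwrite(f"pics/a_{n}.png",cv2.resize(im[o[1]:o[1]+w[1],o[0]:o[0]+w[0]],None,fx=4,fy=4,interpolation=cv2.INTER_CUBIC))
E
```

```text
time: 2.35
position: [0.6506, 0.1993, 0.2777]
eef_rot: [-2.04, -2.386, 0.005]
wrist_force: [0.3, 0.1, -0.1]
width: 0.0452
t 2.35 p [0.6506 0.1993 0.2777] yang 0.1561 zax [-0.004 -0.001 -1.   ] F [ 0.3  0.1 -0.1] T [ 0.001 -0.009  0.024] w 0.0452 q6 0.087
tool delta [-0.0015  0.0017 -0.0123]
spin deg -0.28
```

View pics/a_scene.png

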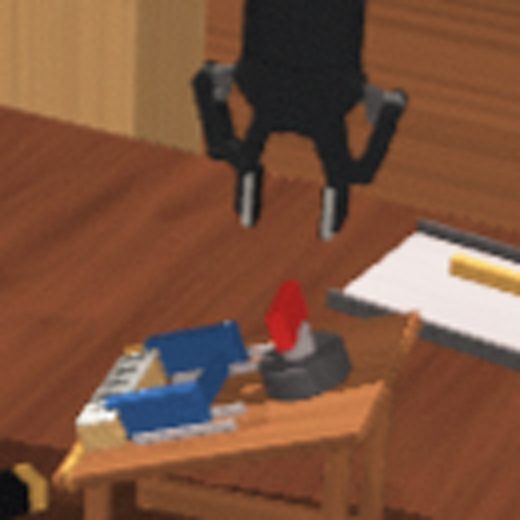

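The scene crop shows the open fingers straddling the red wing ((290,315) in the crop), with the jaw opening along the slope as planned. Descending.

```bash
python3 -m inch '[{"dx":-0.0015,"dy":0.002,"dz":0.015,"spin":0},{"dx":0,"dy":0,"dz":0.02,"spin":0},{"dx":0,"dy":0,"dz":0.02,"spin":0},{"dx":0,"dy":0,"dz":0.017,"spin":0},{"dx":0,"dy":0,"dz":0,"spin":0}]' ; python3 st.py .6526 .1981 .205 .161; python3 - <<'E'
from h import *
for n,o,w in(("top",(150,140),(150,140)),("scene",(300,110),(130,130))):
    im=robot.capture(n)[...,::-1]; cv2.imwrite(f"pics/b_{n}.png",cv2.resize(im[o[1]:o[1]+w[1],o[0]:o[0]+w[0]],None,fx=4,fy=4,interpolation=cv2.INTER_CUBIC))
E
```

```text
time: 2.87
position: [0.6525, 0.1981, 0.2051]
eef_rot: [-2.03, -2.394, 0.006]
wrist_force: [-0.2, 0.1, -0.9]
width: 0.0448
t 2.87 p [0.6525 0.1981 0.2051] yang 0.1642 zax [-0.005 -0.001 -1.   ] F [-0.2  0.1 -0.9] T [0.004 0.015 0.017] w 0.0448 q6 0.077
tool delta [0.     0.0001 0.0001]
spin deg 0.18
```

View pics/b_scene.png

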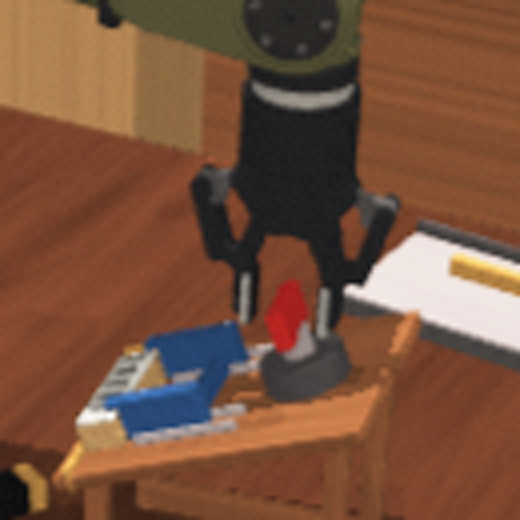

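Well placed around the wing with no contact. Closing gently.

```bash
python3 -m inch '[{"dx":0,"dy":0,"dz":0,"spin":0},{"dx":0,"dy":0,"dz":0,"spin":0},{"dx":0,"dy":0,"dz":0,"spin":0},{"dx":0,"dy":0,"dz":0,"spin":0},{"dx":0,"dy":0,"dz":0,"spin":0},{"dx":0,"dy":0,"dz":0,"spin":0}]' 0.008 25; python3 st.py .6526 .1981 .205 .161
```

```text
time: 3.47
position: [0.6526, 0.1983, 0.2107]
eef_rot: [-2.034, -2.394, 0.001]
wrist_force: [-17.0, -4.0, 10.9]
width: 0.0192
t 3.47 p [0.6526 0.1983 0.2107] yang 0.1619 zax [-0.001 -0.    -1.   ] F [-17.   -4.   10.9] T [-0.466  2.246  0.155] w 0.0192 q6 0.079
tool delta [-0.0002 -0.      0.0057]
spin deg 0.05
```

```bash
python3 -m inch '[{"dx":0,"dy":-0.002,"dz":0,"spin":0},{"dx":0,"dy":0,"dz":0,"spin":0}]' ; python3 st.py;  python3 -m inch '[{"dx":0,"dy":0,"dz":0,"spin":3},{"dx":0,"dy":0,"dz":0,"spin":3},{"dx":0,"dy":0,"dz":0,"spin":3},{"dx":0,"dy":0,"dz":0,"spin":0}]'; python3 st.py
```

```text
time: 3.63
position: [0.6521, 0.1983, 0.2106]
eef_rot: [2.033, 2.392, 0.006]
wrist_force: [0.0, 0.4, 8.4]
width: 0.0189
t 3.63 p [0.6521 0.1983 0.2106] yang 0.1617 zax [ 0.004  0.001 -1.   ] F [0.  0.4 8.4] T [ 0.102 -0.372  0.082] w 0.0189 q6 0.08
time: 3.97
position: [0.6518, 0.1981, 0.2107]
eef_rot: [2.22, 2.221, 0.004]
wrist_force: [-6.5, -1.6, 10.1]
width: 0.0182
t 3.97 p [0.6518 0.1981 0.2107] yang 0.0008 zax [ 0.003  0.001 -1.   ] F [-6.5 -1.6 10.1] T [-0.093  0.286 -0.143] w 0.0182 q6 0.24
```

```bash
python3 -m inch '[{"dx":0,"dy":0,"dz":0,"spin":3},{"dx":0,"dy":0,"dz":0,"spin":0}]' >/dev/null; python3 st.py;  python3 -m inch '[{"dx":0,"dy":0,"dz":0,"spin":3},{"dx":0,"dy":0,"dz":0,"spin":0}]'>/dev/null; python3 st.py;  python3 -m inch '[{"dx":0,"dy":0,"dz":0,"spin":3},{"dx":0,"dy":0,"dz":0,"spin":0}]'>/dev/null; python3 st.py
```

```text
t 4.13 p [0.6517 0.1981 0.2107] yang -0.0509 zax [ 0.002  0.001 -1.   ] F [-6.  -1.7  9.9] T [-0.22   0.423 -0.   ] w 0.0185 q6 0.292
t 4.3 p [0.6516 0.198  0.2108] yang -0.1031 zax [ 0.002  0.    -1.   ] F [-7.  -1.7 10.7] T [-0.28   0.692  0.379] w 0.0185 q6 0.344
t 4.47 p [0.6515 0.1982 0.2108] yang -0.1549 zax [ 0.002  0.001 -1.   ] F [-7.4 -2.4 11.9] T [-0.092  0.79   0.837] w 0.0185 q6 0.396
```

The torque climbs to 0.84 N m after about 0.25 rad clockwise, so that side has the stop. The screw gives counter-clockwise, so I'll reverse.

```bash
python3 -m inch '[{"dx":0,"dy":0,"dz":0,"spin":-5},{"dx":0,"dy":0,"dz":0,"spin":-5},{"dx":0,"dy":0,"dz":0,"spin":-5},{"dx":0,"dy":0,"dz":0,"spin":-5},{"dx":0,"dy":0,"dz":0,"spin":-5},{"dx":0,"dy":0,"dz":0,"spin":-5},{"dx":0,"dy":0,"dz":0,"spin":0}]' >/dev/null; python3 st.py;  python3 -m inch '[{"dx":0,"dy":0,"dz":0,"spin":-5},{"dx":0,"dy":0,"dz":0,"spin":-5},{"dx":0,"dy":0,"dz":0,"spin":-5},{"dx":0,"dy":0,"dz":0,"spin":0}]'>/dev/null; python3 st.py
```

```text
t 5.05 p [0.6523 0.1982 0.2111] yang 0.3763 zax [ 0.005  0.001 -1.   ] F [-0.9  1.1 11.1] T [ 0.22  -0.405  0.138] w 0.0184 q6 -0.135
t 5.38 p [0.6522 0.1991 0.2114] yang 0.6389 zax [ 0.005  0.003 -1.   ] F [-0.   4.9 11.7] T [ 0.998 -0.218  0.431] w 0.0174 q6 -0.397
```

```bash
python3 - <<'E'
from h import *
O=[]
for n,o,w in(("top",(170,150),(100,130)),("scene",(320,140),(100,130))):
    im=robot.capture(n)[...,::-1]; cv2.imwrite(f"pics/d_{n}_full.png",im); O.append(cv2.resize(im[o[1]:o[1]+w[1],o[0]:o[0]+w[0]],None,fx=4,fy=4,interpolation=cv2.INTER_CUBIC))
cv2.imwrite("pics/d.png",np.hstack(O))
E
```

```text
(no output)
```

View pics/d.png

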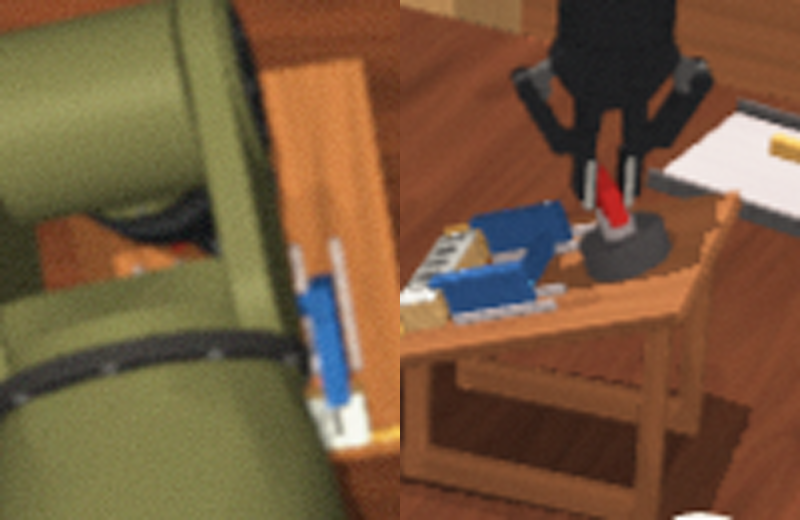

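```bash
python3 -m inch '[{"dx":0,"dy":0,"dz":0,"spin":-4},{"dx":0,"dy":0,"dz":0,"spin":-4},{"dx":0,"dy":0,"dz":0,"spin":0}]' >/dev/null; python3 st.py;  python3 -m inch '[{"dx":0,"dy":0,"dz":0,"spin":-4},{"dx":0,"dy":0,"dz":0,"spin":-4},{"dx":0,"dy":0,"dz":0,"spin":0}]' >/dev/null; python3 st.py; python3 -m inch '[{"dx":0,"dy":0,"dz":0,"spin":-4},{"dx":0,"dy":0,"dz":0,"spin":-4},{"dx":0,"dy":0,"dz":0,"spin":0}]' >/dev/null; python3 st.py;python3 - <<'E'
from h import *
O=[]
for n,o,w in(("top",(200,190),(100,100)),("scene",(310,165),(100,100))):
    im=robot.capture(n)[...,::-1]; cv2.imwrite(f"pics/e_{n}_full.png",im); O.append(cv2.resize(im[o[1]:o[1]+w[1],o[0]:o[0]+w[0]],None,fx=4,fy=4,interpolation=cv2.INTER_CUBIC))
cv2.imwrite("pics/e.png",np.hstack(O))
E
```

```text
t 5.73 p [0.6519 0.1995 0.2114] yang 0.7776 zax [ 0.004  0.003 -1.   ] F [-5.   7.1 13. ] T [1.555 0.224 0.345] w 0.0171 q6 -0.535
t 5.98 p [0.6518 0.1995 0.2113] yang 0.9172 zax [ 0.004  0.003 -1.   ] F [-3.4  7.9 10.8] T [1.624 0.415 0.194] w 0.0167 q6 -0.675
t 6.23 p [0.6518 0.1996 0.2113] yang 1.057 zax [ 0.004  0.003 -1.   ] F [-3.2  8.4 11.7] T [1.775 0.328 0.246] w 0.0161 q6 -0.815
```

View pics/e.png

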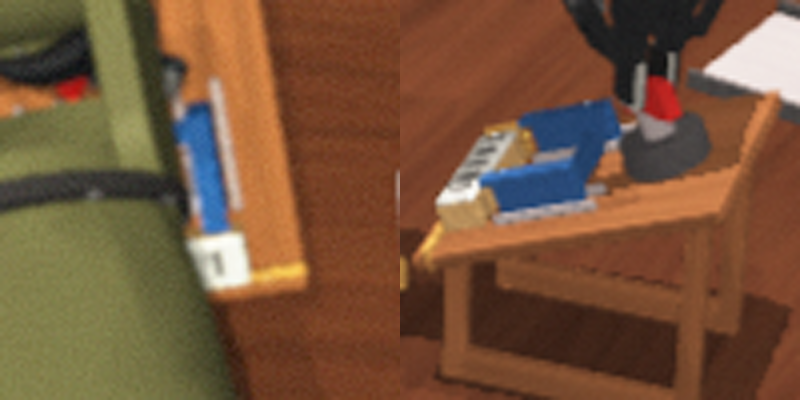

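The jaw is drawing back: its nose has cleared the block's edge, and the block hasn't moved. Continuing to the end of travel.

```bash
python3 -m inch '[{"dx":0,"dy":0,"dz":0,"spin":-4},{"dx":0,"dy":0,"dz":0,"spin":-4},{"dx":0,"dy":0,"dz":0,"spin":0}]' >/dev/null; python3 st.py;  python3 -m inch '[{"dx":0,"dy":0,"dz":0,"spin":-4},{"dx":0,"dy":0,"dz":0,"spin":-3},{"dx":0,"dy":0,"dz":0,"spin":0}]' >/dev/null; python3 st.py; python3 -m inch '[{"dx":0,"dy":0,"dz":0,"spin":-3},{"dx":0,"dy":0,"dz":0,"spin":0}]' >/dev/null; python3 st.py;python3 -m inch '[{"dx":0,"dy":0,"dz":0,"spin":-3},{"dx":0,"dy":0,"dz":0,"spin":0}]' >/dev/null; python3 st.py
```

```text
t 6.58 p [0.6516 0.1997 0.2111] yang 1.1967 zax [ 0.003  0.003 -1.   ] F [-4.6  7.5 12. ] T [1.813 0.6   0.34 ] w 0.0152 q6 -0.954
t 6.83 p [0.6515 0.1998 0.2109] yang 1.318 zax [ 0.003  0.003 -1.   ] F [-5.4  8.3 11.4] T [1.814 0.667 0.31 ] w 0.0144 q6 -1.076
t 7.0 p [0.6515 0.1997 0.2109] yang 1.3698 zax [ 0.003  0.003 -1.   ] F [-6.   7.7 10.9] T [1.595 0.768 0.125] w 0.0144 q6 -1.127
t 7.17 p [0.6516 0.1997 0.2109] yang 1.4221 zax [ 0.003  0.003 -1.   ] F [-4.3  9.5  7.1] T [1.844 0.62  0.159] w 0.0136 q6 -1.18
```

```bash
python3 -m inch '[{"dx":0,"dy":0,"dz":0,"spin":-3},{"dx":0,"dy":0,"dz":0,"spin":0}]' >/dev/null; python3 st.py; python3 -m inch '[{"dx":0,"dy":0,"dz":0,"spin":-3},{"dx":0,"dy":0,"dz":0,"spin":0}]' >/dev/null; python3 st.py;python3 -m inch '[{"dx":0,"dy":0,"dz":0,"spin":-3},{"dx":0,"dy":0,"dz":0,"spin":0}]' >/dev/null; python3 st.py
```

```text
t 7.33 p [0.6517 0.1997 0.2108] yang 1.4744 zax [ 0.003  0.003 -1.   ] F [-3.3  8.9  9.2] T [ 1.659  0.321 -0.069] w 0.0138 q6 -1.232
t 7.5 p [0.6518 0.1995 0.2108] yang 1.5259 zax [ 0.004  0.003 -1.   ] F [-3.1  8.3  8.5] T [ 1.639 -0.005 -0.723] w 0.0135 q6 -1.284
t 7.67 p [0.652  0.1995 0.2107] yang 1.5776 zax [ 0.004  0.004 -1.   ] F [0.6 7.2 7.3] T [ 1.992 -0.439 -1.131] w 0.014 q6 -1.336
```

The end stop is felt at -1.1 N m, about 1.3 rad counter-clockwise. Releasing and lifting.

```bash
python3 -m inch '[{"dx":0,"dy":0,"dz":0,"spin":3},{"dx":0,"dy":0,"dz":0,"spin":0},{"dx":0,"dy":0,"dz":0,"spin":0},{"dx":0,"dy":0,"dz":0,"spin":0},{"dx":0,"dy":0,"dz":-0.01,"spin":0},{"dx":0,"dy":0,"dz":-0.02,"spin":0},{"dx":0,"dy":0,"dz":-0.03,"spin":0},{"dx":0,"dy":0,"dz":-0.03,"spin":0},{"dx":0,"dy":0,"dz":0,"spin":0}]' 0.045; python3 st.py .5424 .1794 .25 .161;python3 - <<'E'
from h import *
O=[]
for n,o,w in(("top",(180,160),(100,120)),("scene",(310,145),(100,120))):
    im=robot.capture(n)[...,::-1]; cv2.imwrite(f"pics/f_{n}_full.png",im); O.append(cv2.resize(im[o[1]:o[1]+w[1],o[0]:o[0]+w[0]],None,fx=4,fy=4,interpolation=cv2.INTER_CUBIC))
cv2.imwrite("pics/f.png",np.hstack(O))
E
```

```text
time: 8.42
position: [0.6523, 0.1982, 0.3062]
eef_rot: [0.075, 3.131, 0.004]
wrist_force: [0.4, -0.0, 1.2]
width: 0.0453
t 8.42 p [0.6523 0.1982 0.3062] yang 1.523 zax [ 0.01   0.002 -1.   ] F [ 0.4 -0.   1.2] T [ 0.02  -0.024  0.005] w 0.0453 q6 -1.282
tool delta [ 0.1094 -0.0242  0.0551]
spin deg 78.04
```

View pics/f.png

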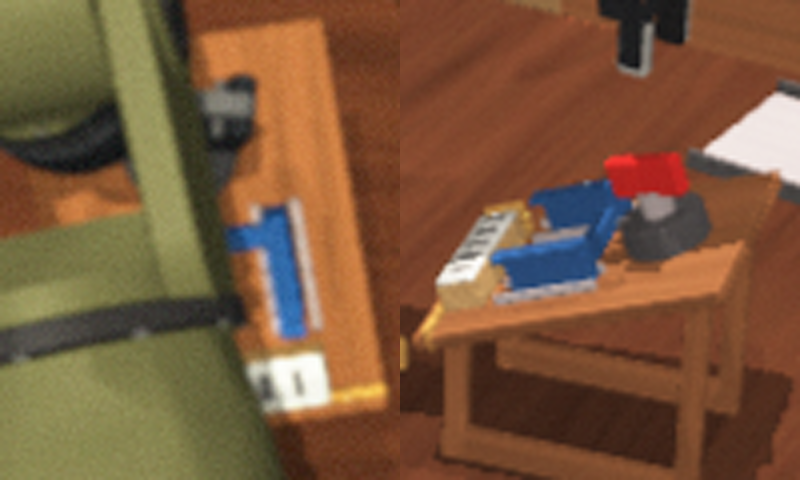

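The block is undisturbed, the jaw is fully back, and the wing stands along the slope. Next, move above the block.

```bash
python3 -m inch '[{"dx":0.037,"dy":-0.0082,"dz":0,"spin":0},{"dx":0.037,"dy":-0.0082,"dz":0,"spin":0},{"dx":0.0368,"dy":-0.0081,"dz":0,"spin":0},{"dx":0,"dy":0,"dz":0,"spin":7},{"dx":0,"dy":0,"dz":0,"spin":7},{"dx":0,"dy":0,"dz":0,"spin":7},{"dx":0,"dy":0,"dz":0,"spin":7},{"dx":0,"dy":0,"dz":0,"spin":7},{"dx":0,"dy":0,"dz":0,"spin":7},{"dx":0,"dy":0,"dz":0,"spin":7},{"dx":0,"dy":0,"dz":0,"spin":7},{"dx":0,"dy":0,"dz":0,"spin":7}]' 0.055 >/dev/null; python3 -m inch '[{"dx":0,"dy":0,"dz":0.02,"spin":7},{"dx":0,"dy":0,"dz":0.02,"spin":7},{"dx":0,"dy":0,"dz":0.02,"spin":0},{"dx":0,"dy":0,"dz":0.02,"spin":0},{"dx":0,"dy":0,"dz":0,"spin":0}]'; python3 st.py .5404 .1791 .16 .161;python3 - <<'E'
from h import *
O=[]
for n,o,w in(("top",(180,160),(100,120)),("scene",(300,145),(100,120))):
    im=robot.capture(n)[...,::-1]; cv2.imwrite(f"pics/g_{n}_full.png",im); O.append(cv2.resize(im[o[1]:o[1]+w[1],o[0]:o[0]+w[0]],None,fx=4,fy=4,interpolation=cv2.INTER_CUBIC))
cv2.imwrite("pics/g.png",np.hstack(O))
E
```

```text
time: 9.93
position: [0.5378, 0.1783, 0.2136]
eef_rot: [-2.012, -2.407, 0.01]
wrist_force: [-0.0, 0.4, -0.8]
width: 0.0552
t 9.93 p [0.5378 0.1783 0.2136] yang 0.1787 zax [-0.008 -0.002 -1.   ] F [-0.   0.4 -0.8] T [-0.04   0.011 -0.006] w 0.0552 q6 0.077
tool delta [0.0003 0.0031 0.0535]
spin deg 1.01
```

View pics/g.png

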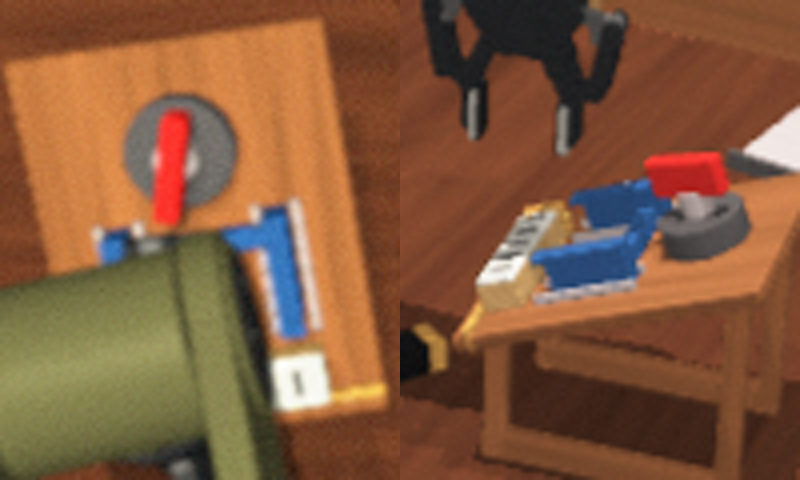

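```bash
python3 -m inch '[{"dx":0.0003,"dy":0.003,"dz":0.02,"spin":1},{"dx":0,"dy":0,"dz":0.02,"spin":0},{"dx":0,"dy":0,"dz":0.02,"spin":0},{"dx":0,"dy":0,"dz":0.01,"spin":0},{"dx":0,"dy":0,"dz":0,"spin":0},{"dx":0,"dy":0,"dz":0,"spin":0}]'>/dev/null; python3 st.py .5404 .1791 .131 .161;python3 - <<'E'
from h import *
O=[]
for n,o,w in(("scene",(300,145),(120,100)),):
    im=robot.capture(n)[...,::-1]; O.append(cv2.resize(im[o[1]:o[1]+w[1],o[0]:o[0]+w[0]],None,fx=6,fy=6,interpolation=cv2.INTER_CUBIC))
cv2.imwrite("pics/i.png",np.hstack(O))
E
```

```text
t 10.53 p [0.5428 0.1798 0.1494] yang 0.161 zax [ 0.001  0.    -1.   ] F [ 0.4  0.8 -0.1] T [ 0.011 -0.001 -0.016] w 0.0552 q6 0.095
tool delta [-0.0003 -0.0025  0.0184]
spin deg 0.0
```

View pics/i.png

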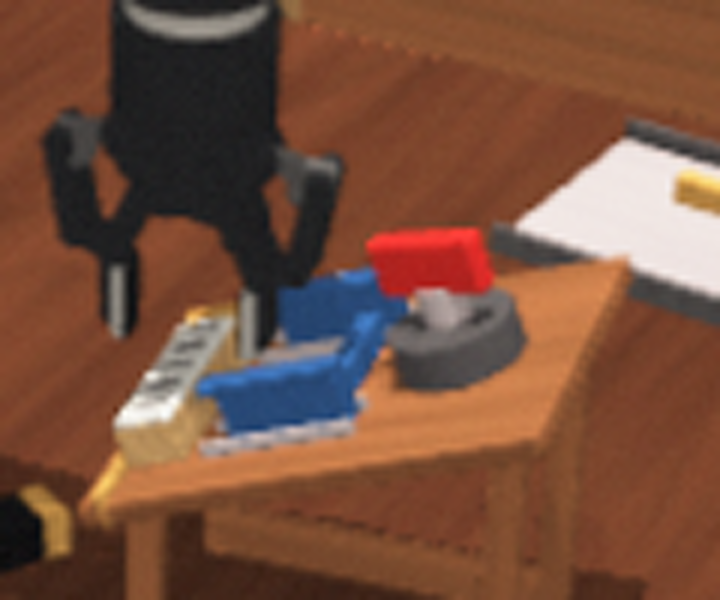

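The fingers straddle the block's middle (crop: block (180,385), fingers (118,330) and (250,350)). Going down the last part with force checks.

```bash
python3 -m inch '[{"dx":0,"dy":-0.0025,"dz":0.008,"spin":0},{"dx":0,"dy":0,"dz":0.004,"spin":0},{"dx":0,"dy":0,"dz":0,"spin":0}]'>/dev/null; python3 st.py .5404 .1791 .131 .161; python3 -m inch '[{"dx":0,"dy":0,"dz":0.003,"spin":0},{"dx":0,"dy":0,"dz":0,"spin":0}]'>/dev/null; python3 st.py .5404 .1791 .131 .161; python3 -m inch '[{"dx":0,"dy":0,"dz":0.003,"spin":0},{"dx":0,"dy":0,"dz":0,"spin":0}]'>/dev/null; python3 st.py .5404 .1791 .131 .161;
```

```text
t 10.83 p [0.5396 0.1792 0.1357] yang 0.161 zax [-0.001 -0.    -1.   ] F [-0.4 -0.2  0.1] T [-0.039  0.034 -0.014] w 0.0548 q6 0.095
tool delta [-0.0003  0.0008  0.0047]
spin deg -0.0
t 11.0 p [0.5399 0.1793 0.133 ] yang 0.161 zax [-0. -0. -1.] F [-0.4  0.3  0.9] T [0.033 0.008 0.007] w 0.0548 q6 0.095
tool delta [-0.0003  0.0005  0.002 ]
spin deg -0.0
t 11.17 p [0.5398 0.1793 0.1298] yang 0.1609 zax [-0. -0. -1.] F [ 0.  -1.4 -0.2] T [ 0.036 -0.005  0.012] w 0.0551 q6 0.095
tool delta [-0.0003  0.0005 -0.0012]
spin deg -0.01
```

No contact at 0.130. Closing to just above the block's width first, then gripping.

```bash
python3 -m inch '[{"dx":0,"dy":0,"dz":0,"spin":0},{"dx":0,"dy":0,"dz":0,"spin":0},{"dx":0,"dy":0,"dz":0,"spin":0}]' 0.042 30 >/dev/null; python3 st.py; python3 -m inch '[{"dx":0,"dy":0,"dz":0,"spin":0},{"dx":0,"dy":0,"dz":0,"spin":0},{"dx":0,"dy":0,"dz":0,"spin":0},{"dx":0,"dy":0,"dz":0,"spin":0}]' 0.02 40 >/dev/null; python3 st.py;python3 - <<'E'
from h import *
O=[]
for n,o,w in(("scene",(300,145),(120,100)),):
    im=robot.capture(n)[...,::-1]; O.append(cv2.resize(im[o[1]:o[1]+w[1],o[0]:o[0]+w[0]],None,fx=6,fy=6,interpolation=cv2.INTER_CUBIC))
cv2.imwrite("pics/j.png",np.hstack(O))
E
```

```text
t 11.42 p [0.54   0.1793 0.1304] yang 0.1609 zax [ 0.  0. -1.] F [0.4 0.3 0.7] T [-0.018 -0.025 -0.037] w 0.0416 q6 0.095
t 11.75 p [0.5409 0.1795 0.1311] yang 0.1609 zax [ 0.003  0.001 -1.   ] F [5.6 1.5 2.1] T [ 0.233 -0.971 -0.022] w 0.0305 q6 0.095
```

View pics/j.png

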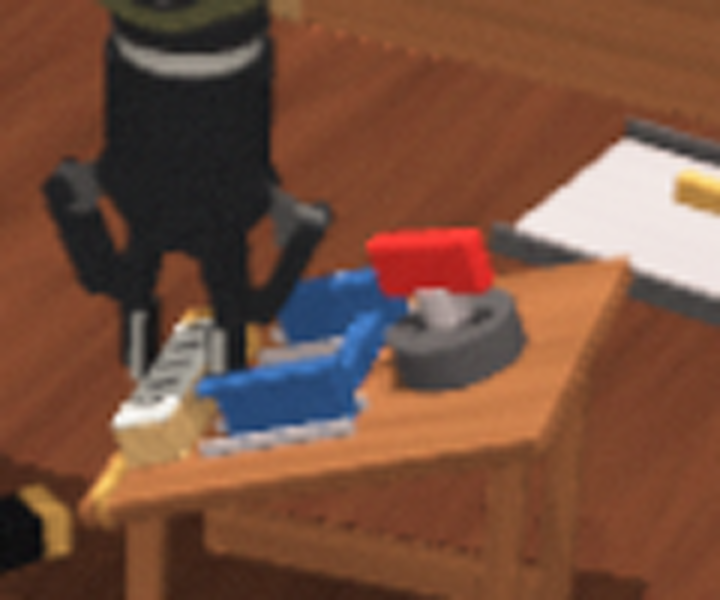

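It is gripped at 30.5 mm. Lifting slowly to test the hold.

```bash
python3 -m inch '[{"dx":0,"dy":0,"dz":-0.003,"spin":0},{"dx":0,"dy":0,"dz":-0.004,"spin":0},{"dx":0,"dy":0,"dz":-0.006,"spin":0},{"dx":0,"dy":0,"dz":-0.006,"spin":0},{"dx":0,"dy":0,"dz":-0.006,"spin":0},{"dx":0,"dy":0,"dz":0,"spin":0}]' >/dev/null; python3 st.py;python3 - <<'E'
from h import *
O=[]
for n,o,w in(("scene",(300,145),(120,100)),):
    im=robot.capture(n)[...,::-1]; O.append(cv2.resize(im[o[1]:o[1]+w[1],o[0]:o[0]+w[0]],None,fx=6,fy=6,interpolation=cv2.INTER_CUBIC))
cv2.imwrite("pics/k.png",np.hstack(O))
E
```

```text
t 12.3 p [0.5404 0.1795 0.1569] yang 0.1609 zax [ 0.002  0.001 -1.   ] F [ 1.2 -0.5 -2. ] T [-0.044  0.018 -0.057] w 0.0304 q6 0.095
```

View pics/k.png

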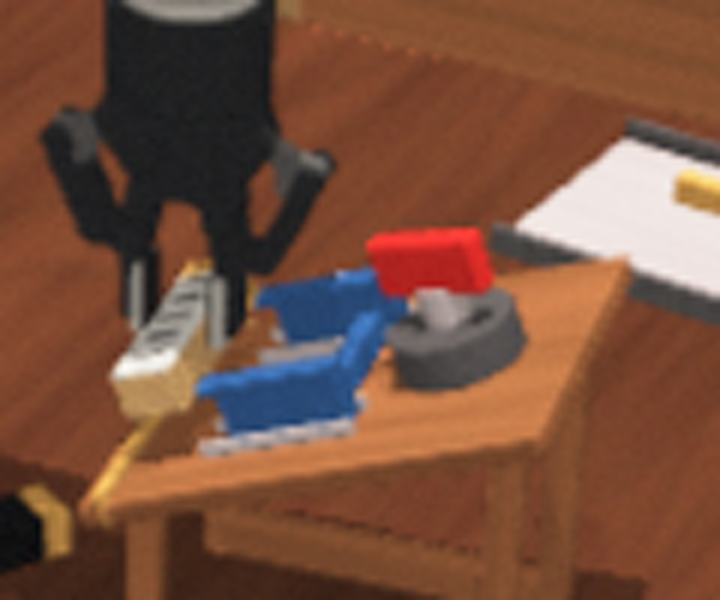

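The block came up held, and the width of 30.4 mm suggests it has settled against the pads. Lifting clear and carrying it towards the tray.

```bash
python3 -m inch '[{"dx":0,"dy":0,"dz":-0.015,"spin":0},{"dx":0,"dy":0,"dz":-0.025,"spin":0},{"dx":0,"dy":0,"dz":-0.025,"spin":0},{"dx":0,"dy":0,"dz":-0.015,"spin":0},{"dx":-0.015,"dy":-0.0027,"dz":0,"spin":0},{"dx":-0.025,"dy":-0.0045,"dz":0,"spin":0},{"dx":-0.03,"dy":-0.0053,"dz":0,"spin":0},{"dx":-0.03,"dy":-0.0053,"dz":0,"spin":0},{"dx":-0.03,"dy":-0.0053,"dz":0,"spin":0},{"dx":-0.03,"dy":-0.0053,"dz":0,"spin":0},{"dx":-0.03,"dy":-0.0053,"dz":0,"spin":0},{"dx":-0.03,"dy":-0.0053,"dz":0,"spin":0}]' >/dev/null; python3 -m inch '[{"dx":-0.03,"dy":-0.0053,"dz":0,"spin":0},{"dx":-0.03,"dy":-0.0053,"dz":0,"spin":0},{"dx":-0.03,"dy":-0.0053,"dz":0,"spin":0},{"dx":-0.03,"dy":-0.0053,"dz":0,"spin":0},{"dx":-0.02,"dy":-0.0036,"dz":0,"spin":0},{"dx":-0.01,"dy":-0.0025,"dz":0,"spin":0},{"dx":0,"dy":0,"dz":0,"spin":5},{"dx":0,"dy":0,"dz":0,"spin":5},{"dx":0,"dy":0,"dz":0,"spin":4.8},{"dx":0,"dy":0,"dz":0,"spin":0}]'; python3 st.py .5344 -.1963 .1 -.098;python3 - <<'E'
from h import *
O=[]
for n,o,w in(("top",(340,190),(100,130)),("scene",(190,210),(100,130))):
    im=robot.capture(n)[...,::-1]; cv2.imwrite(f"pics/l_{n}_full.png",im); O.append(cv2.resize(im[o[1]:o[1]+w[1],o[0]:o[0]+w[0]],None,fx=4,fy=4,interpolation=cv2.INTER_CUBIC))
cv2.imwrite("pics/l.png",np.hstack(O))
E
```

```text
time: 14.18
position: [0.5338, -0.196, 0.2351]
eef_rot: [-2.33, -2.106, 0.0]
wrist_force: [-0.3, -0.9, -2.5]
width: 0.0304
t 14.18 p [ 0.5338 -0.196   0.2351] yang -0.101 zax [-0.  0. -1.] F [-0.3 -0.9 -2.5] T [0.035 0.01  0.006] w 0.0304 q6 -0.315
tool delta [-0.0002  0.0007  0.1351]
spin deg -0.17
```

View pics/l.png

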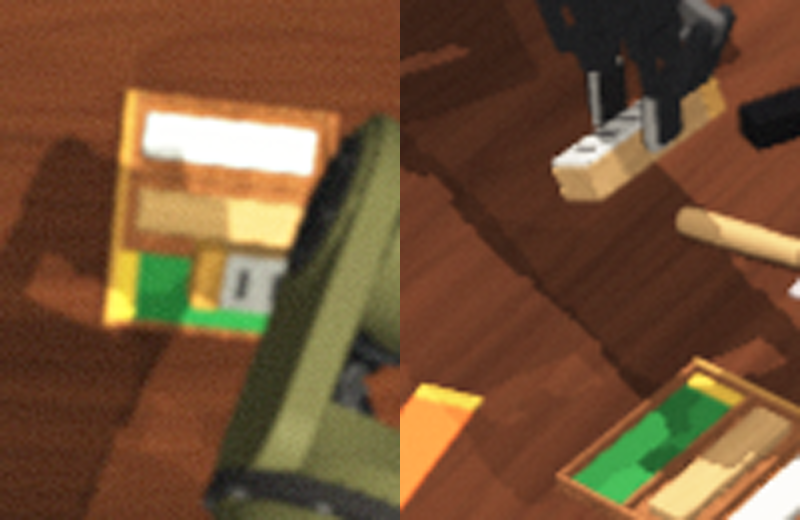

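```bash
python3 - <<'E'
import cv2
s=cv2.imread("pics/l_scene_full.png"); cv2.imwrite("pics/m.png",cv2.resize(s[220:270,222:282],None,fx=12,fy=12,interpolation=cv2.INTER_CUBIC))
s=cv2.imread("pics/l_top_full.png"); cv2.imwrite("pics/m2.png",cv2.resize(s[245:280,378:418],None,fx=14,fy=14,interpolation=cv2.INTER_CUBIC))
E
```

```text
(no output)
```

View pics/m.png

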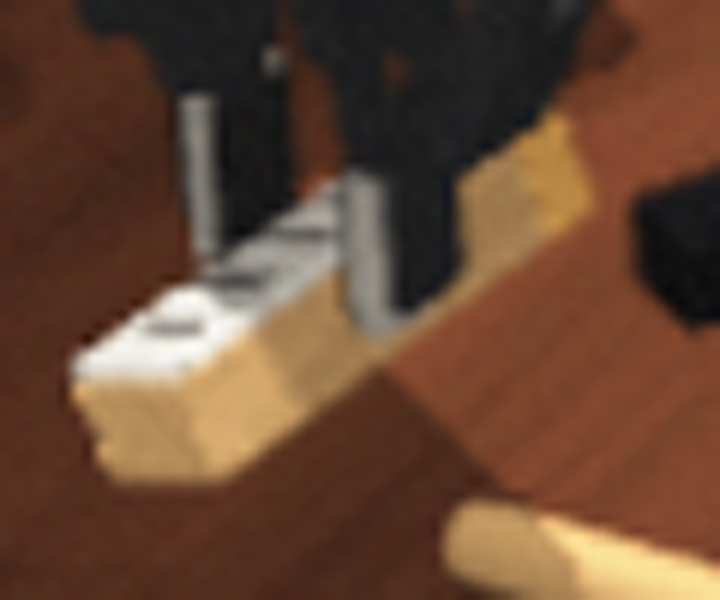

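View pics/m2.png

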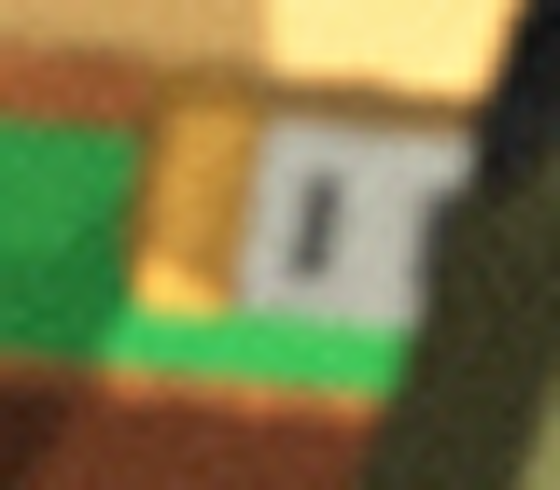

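```bash
cat > fb.py <<'E'
from h import *
zs=lambda a,b:(np.array([a,b])+.5)/12-.5+[222,220]
zt=lambda a,b:(np.array([a,b])+.5)/14-.5+[378,245]
L=[("scene",(-15,-55,12),zs(75,375)),("scene",(15,-55,12),zs(185,383)),("scene",(15,-55,-12),zs(222,483)),("scene",(-15,-55,-12),zs(110,478)),("scene",(15,55,-12),zs(592,205)),("scene",(15,55,12),zs(560,112)),
("top",(-15,41,12),zt(235,308)),("top",(-15,55,12),zt(135,300)),("top",(15,41,12),zt(260,105)),("top",(15,55,12),zt(165,92))]
def f(q):
    M=R.from_rotvec(q[3:]).as_matrix()
    return np.concatenate([proj(n,q[:3]+M@(np.array(l)/1e3))[0]-p for n,l,p in L])
q=least_squares(f,[.53,-.2,.22,0,0,-.1],x_scale=[.01]*3+[.1]*3,loss="soft_l1").x
print(q.round(4),f(q).round(1).tolist()); M=R.from_rotvec(q[3:]).as_matrix()
print("tilt deg",np.degrees(np.arccos(M[2,2])),"zax",M[:,2].round(3),"yaxis yaw",np.arctan2(-M[0,1],M[1,1]))
E
python3 fb.py
```

```text
[ 0.5353 -0.1955  0.233  -0.0047 -0.2927 -0.0924] [-0.3, -0.7, 0.1, -0.2, 0.2, 1.1, -0.0, 0.2, 0.7, 0.7, 0.6, -0.8, -0.1, 0.1, 0.2, -0.0, 0.3, 0.3, 0.1, 0.5]
tilt deg 16.768264515199316 zax [-0.288  0.018  0.957] yaxis yaw -0.09175813072320405
```

The block is held with a residual tilt of about 17° (low edge towards the robot). Its centre is within 1 mm of the slot in x and y. Fits: height 0.233 against TCP 0.235, and yaw -0.092 against -0.098. Descending to just above.

```bash
python3 -m inch '[{"dx":-0.0005,"dy":-0.0005,"dz":0.015,"spin":0},{"dx":0,"dy":0,"dz":0.025,"spin":0},{"dx":0,"dy":0,"dz":0.03,"spin":0},{"dx":0,"dy":0,"dz":0.03,"spin":0},{"dx":0,"dy":0,"dz":0.03,"spin":0},{"dx":0,"dy":0,"dz":0.03,"spin":0},{"dx":0,"dy":0,"dz":0.02,"spin":0},{"dx":0,"dy":0,"dz":0.01,"spin":0},{"dx":0,"dy":0,"dz":0,"spin":0},{"dx":0,"dy":0,"dz":0,"spin":0}]' >/dev/null; python3 st.py .534 -.197 .023 -.098;python3 - <<'E'
from h import *
O=[]
for n,o,w in(("top",(350,200),(90,100)),("scene",(215,270),(110,100))):
    im=robot.capture(n)[...,::-1]; cv2.imwrite(f"pics/n_{n}_full.png",im); O.append(cv2.resize(im[o[1]:o[1]+w[1],o[0]:o[0]+w[0]],None,fx=4,fy=4,interpolation=cv2.INTER_CUBIC))
cv2.imwrite("pics/n.png",np.hstack(O))
E
```

```text
t 15.12 p [ 0.5336 -0.197   0.046 ] yang -0.096 zax [ 0. -0. -1.] F [-1.4  0.  -1.3] T [0.004 0.017 0.067] w 0.0306 q6 -0.322
tool delta [0.     0.0004 0.023 ]
spin deg 0.11
```

View pics/n.png

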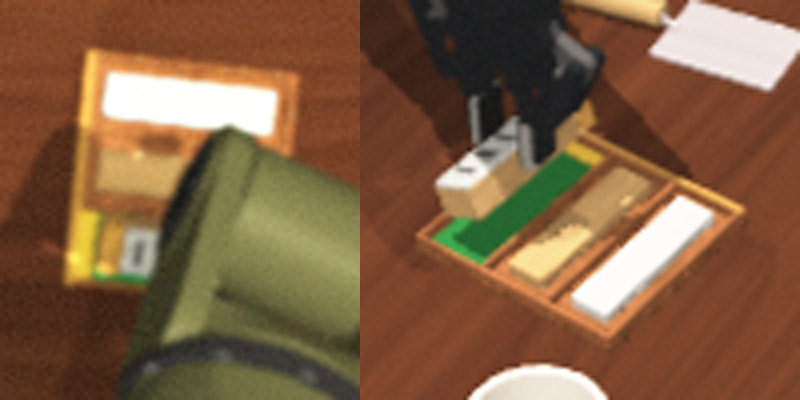

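It is aligned above the green compartment, with the brass end at the yellow end. Easing down with force checks.

```bash
python3 -m inch '[{"dx":0,"dy":0.0003,"dz":0.01,"spin":0},{"dx":0,"dy":0,"dz":0.008,"spin":0},{"dx":0,"dy":0,"dz":0.003,"spin":0},{"dx":0,"dy":0,"dz":0,"spin":0},{"dx":0,"dy":0,"dz":0,"spin":0}]' >/dev/null; python3 st.py; python3 -m inch '[{"dx":0,"dy":0,"dz":0.002,"spin":0},{"dx":0,"dy":0,"dz":0,"spin":0}]' - 20 >/dev/null; python3 st.py;  python3 -m inch '[{"dx":0,"dy":0,"dz":0.0015,"spin":0},{"dx":0,"dy":0,"dz":0,"spin":0}]' >/dev/null; python3 st.py
```

```text
t 15.63 p [ 0.5335 -0.197   0.0241] yang -0.0974 zax [-0.  0. -1.] F [-0.2  0.1 -1.4] T [-0.006  0.028 -0.03 ] w 0.0303 q6 -0.321
t 15.8 p [ 0.5339 -0.1972  0.0226] yang -0.0974 zax [ 0.001 -0.    -1.   ] F [ 0.  -0.   0.6] T [0.017 0.029 0.004] w 0.03 q6 -0.321
t 15.97 p [ 0.534  -0.1972  0.0223] yang -0.0973 zax [ 0.001 -0.001 -1.   ] F [-5.2  2.6 15.7] T [ 0.402  1.195 -0.012] w 0.0303 q6 -0.321
```

```bash
python3 -m inch '[{"dx":0,"dy":0,"dz":0.001,"spin":0},{"dx":0,"dy":0,"dz":0,"spin":0}]' >/dev/null; python3 st.py;  python3 -m inch '[{"dx":0,"dy":0,"dz":0.001,"spin":0},{"dx":0,"dy":0,"dz":0,"spin":0}]' >/dev/null; python3 st.py;python3 - <<'E'
from h import *
n="scene";o,w=(222,280),(80,60)
im=robot.capture(n)[...,::-1]; cv2.imwrite("pics/o.png",cv2.resize(im[o[1]:o[1]+w[1],o[0]:o[0]+w[0]],None,fx=9,fy=9,interpolation=cv2.INTER_CUBIC))
E
```

```text
t 16.13 p [ 0.5342 -0.1973  0.0222] yang -0.0972 zax [ 0.002 -0.001 -1.   ] F [-9.2  4.  26. ] T [0.693 1.966 0.036] w 0.0305 q6 -0.321
t 16.3 p [ 0.5346 -0.1974  0.0215] yang -0.0971 zax [ 0.003 -0.001 -1.   ] F [-6.   3.9 26.2] T [0.634 1.6   0.082] w 0.0307 q6 -0.321
```

View pics/o.png

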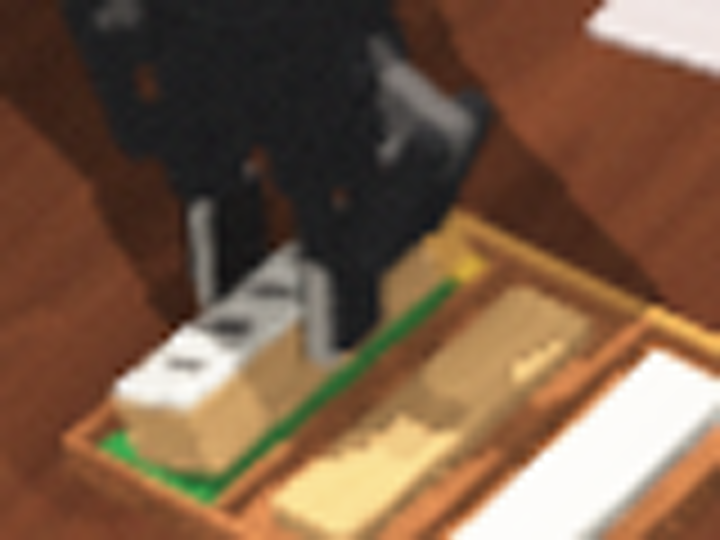

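The low edge is on the card and the block is seated within the compartment. Opening gently now.

```bash
python3 -m inch '[{"dx":0,"dy":0,"dz":0,"spin":0},{"dx":0,"dy":0,"dz":0,"spin":0},{"dx":0,"dy":0,"dz":0,"spin":0}]' 0.036 >/dev/null; python3 st.py;python3 - <<'E'
from h import *
n="scene";o,w=(222,280),(80,60)
im=robot.capture(n)[...,::-1]; cv2.imwrite("pics/p.png",cv2.resize(im[o[1]:o[1]+w[1],o[0]:o[0]+w[0]],None,fx=9,fy=9,interpolation=cv2.INTER_CUBIC))
E
```

```text
t 16.6 p [ 0.5336 -0.197   0.0189] yang -0.0974 zax [ 0. -0. -1.] F [ 1.1 -0.2 -0.1] T [-0.019 -0.113 -0.015] w 0.0359 q6 -0.321
```

View pics/p.png

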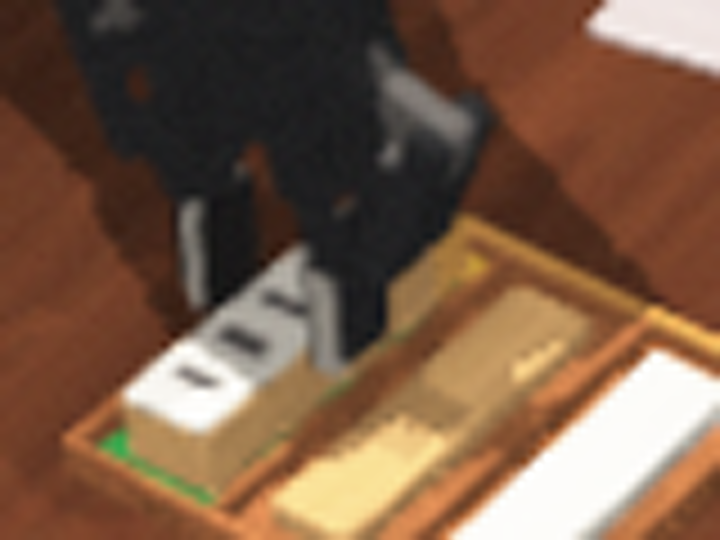

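The block is flat now, but it settled a few mm towards +x when it pivoted. Closing lightly once to centre it on the tool, then opening again.

```bash
python3 -m inch '[{"dx":0,"dy":0.0005,"dz":0,"spin":0},{"dx":0,"dy":0,"dz":0,"spin":0},{"dx":0,"dy":0,"dz":0,"spin":0},{"dx":0,"dy":0,"dz":0,"spin":0},{"dx":0,"dy":0,"dz":0,"spin":0}]' 0.025 20 >/dev/null; python3 st.py; python3 -m inch '[{"dx":0,"dy":0,"dz":0,"spin":0},{"dx":0,"dy":0,"dz":0,"spin":0},{"dx":0,"dy":0,"dz":0,"spin":0},{"dx":0,"dy":0,"dz":-0.01,"spin":0},{"dx":0,"dy":0,"dz":-0.02,"spin":0},{"dx":0,"dy":0,"dz":-0.03,"spin":0},{"dx":0,"dy":0,"dz":-0.03,"spin":0},{"dx":0,"dy":0,"dz":-0.03,"spin":0},{"dx":0,"dy":0,"dz":-0.03,"spin":0},{"dx":0,"dy":0,"dz":-0.03,"spin":0}]' 0.037 >/dev/null; python3 st.py
```

```text
t 17.07 p [ 0.5339 -0.1971  0.0187] yang -0.0974 zax [-0.  0. -1.] F [-2.2  1.   1.7] T [ 0.05   0.488 -0.039] w 0.0291 q6 -0.32
t 17.9 p [ 0.5338 -0.1969  0.2012] yang -0.0974 zax [ 0.001 -0.    -1.   ] F [ 0.6  0.6 -0.2] T [-0.011  0.031  0.   ] w 0.0373 q6 -0.32
```

```bash
python3 -m inch '[{"dx":0.03,"dy":0,"dz":-0.01,"spin":0},{"dx":0.035,"dy":0,"dz":-0.01,"spin":0},{"dx":0.035,"dy":0,"dz":-0.01,"spin":0},{"dx":0.035,"dy":0,"dz":-0.01,"spin":0},{"dx":0.035,"dy":0,"dz":-0.01,"spin":0},{"dx":0.03,"dy":0,"dz":0,"spin":0},{"dx":0,"dy":0,"dz":0,"spin":0}]' >/dev/null; python3 st.py;python3 - <<'E'
from h import *
O=[]
for n,o,w in(("top",(350,200),(90,100)),("scene",(222,280),(110,100))):
    im=robot.capture(n)[...,::-1]; cv2.imwrite(f"pics/r_{n}_full.png",im); O.append(cv2.resize(im[o[1]:o[1]+w[1],o[0]:o[0]+w[0]],None,fx=4,fy=4,interpolation=cv2.INTER_CUBIC))
cv2.imwrite("pics/r.png",np.hstack(O))
E
```

```text
t 18.48 p [0.5537 0.0064 0.2504] yang -0.0935 zax [ 0.002  0.001 -1.   ] F [-0.3  0.2  0.3] T [0.025 0.054 0.006] w 0.0368 q6 0.038
```

View pics/r.png

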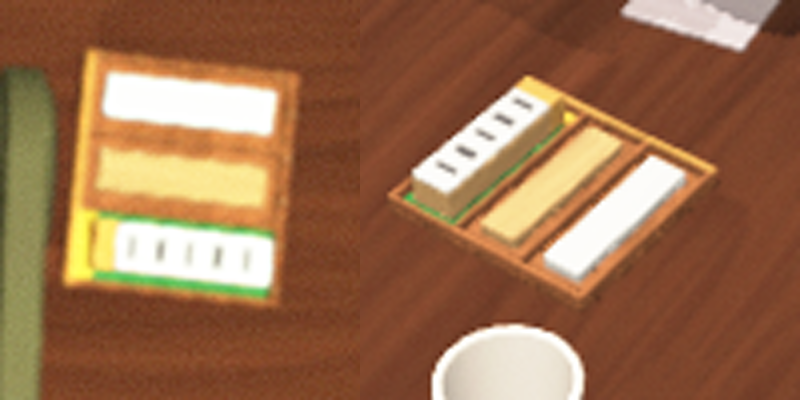

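View pics/r_top_full.png

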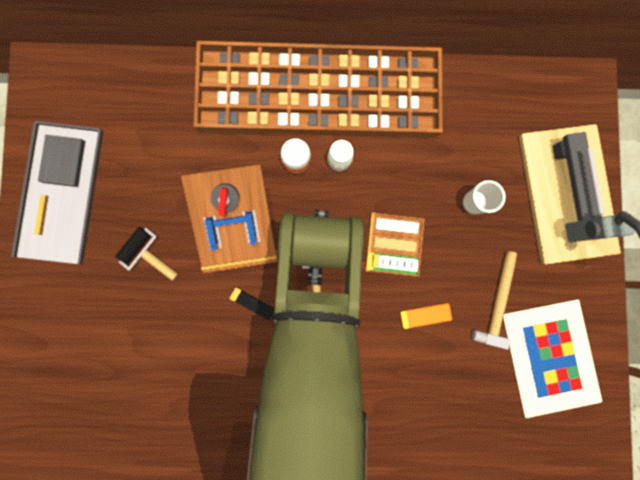

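```bash
python3 - <<'E'
from h import *
im=robot.capture("top"); h=hsv(im); 
print([ (k,r["confidence"]) for k in["block_mid"] for r in robot.regions_of(k,"top")])
w=(368,252,424,276)
m=np.zeros(h.shape[:2],bool)
sub=im[252:280,365:425,::-1]; cv2.imwrite("pics/s.png",cv2.resize(sub,None,fx=12,fy=12,interpolation=cv2.INTER_CUBIC))
E
```

```text
[('block_mid', 0.89), ('block_mid', 0.65)]
```

View pics/s.png

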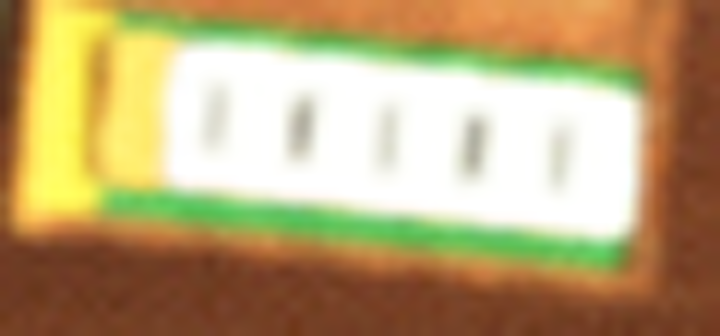

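```bash
python3 - <<'E'
from h import *
pts=[(np.array(c)+.5)/12-.5+[365,252] for c in((110,35),(642,92),(630,242),(95,185))]
W=np.array([ray_z("top",p,.029) for p in pts]); c=W.mean(0); a=-.098
d=c-np.array([.5344,-.1963,.029]); print(W.round(4).tolist(),"slot-frame offset",(R.from_euler("z",a).as_matrix().T@d).round(4))
e=W[0]-W[1]; print("yaw",np.arctan2(-e[0],e[1]),np.linalg.norm(e),np.linalg.norm(W[1]-W[2]))
E
```

```text
[[0.5541, -0.1437, 0.029], [0.5436, -0.2547, 0.029], [0.5125, -0.252, 0.029], [0.523, -0.1406, 0.029]] slot-frame offset [-0.001  -0.0015 -0.    ]
yaw -0.09403009692264538 0.1115502203888313 0.031222025960830745
```

The offset is about (-1.0, -1.5) mm. The measured size of 111 x 31 mm at face height fits a flat block. The screw is still slack, nothing else has moved, and the robot is clear. Handing in.

```bash
python3 -c "
from station import robot
print(robot.finish_job())"; python3 st.py
```

```text
the job is handed in; nothing more can be done
None
the job is handed in; nothing more can be done
```

The block is lying flat and face up in the green compartment, its brass end at the yellow end, and I handed the job in at about 18.5 s on the robot's clock. No verdict came back, so the figures below are from my own checks.

- **Screw:** Turning clockwise met a hard stop after about 0.25 rad, with torque rising to 0.84 N m. I turned it counter-clockwise to the other end at about 1.3 rad, where torque reached -1.1 N m. The block was still in place and the blue jaw had drawn right back.
- **Lift:** The moves could not tilt the tool, so I gripped the block with the fingers vertical. It hung about 17° off level on the way over.
- **Set-down:** I put the low edge on the card while still holding the block, and pressed gently up to 26 N. The block went flat as I opened the fingers, and I closed them once more lightly to centre it.
- **Last checks:** The top view puts the block about 1.0 mm off centre across and 1.5 mm along. Its yaw is -0.094 rad against -0.098 for the slot. Its face measures 111 x 31 mm at the height expected for a flat block. The screw is still slack, nothing else looks moved by eye, and the robot is clear of everything.
- **Disagreements:** My first pose fit put the rest about 10 mm too low until the board was allowed to sit off-centre; after that the two cameras agreed to about 1 pixel. The wrist torque sign also looked wrong midway through the counter-clockwise turn, so I confirmed from the picture that the jaw was drawing back.

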